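Change over the cells in a desk charger and start it

ROBOT

A 6-joint arm with a two-finger parallel gripper is mounted at the origin on the work surface. World frame = base frame: x ahead of the robot, y to its left, z up, the work surface at z = 0. Lengths are in m, angles in degrees, forces in N, time in s.
With the tool pointing down it reaches from about 0.35 to 0.875 m from the base axis. Payload 4.2 kg.
Tool frame: the origin (TCP) lies between the finger pads; the fingertips stand 14 mm ahead of it and the grasp point (between the pads) lies 5 mm behind it; z points along the fingers, y is the line along which they close (so a half turn about z gives the same grasp; the last joint's range is limited). The gripper opens to 87 mm and grips with 3 to 60 N. Pads are 19 mm wide; open, the fingers measure 117 mm over their backs; the gripper's body (75 mm by 190 mm) begins 51 mm behind the grasp point.
Start: joints at [-56.86, 22.042, 0.453, 0, -68.411, -14.817], TCP at [0.197, -0.593, 0.237] pointing down, gripper open.
Joint ranges: [-179.83, 179.83], [-69.29, 118.12], [-61.27, 80.66], [-181.25, 117.63], [-171.15, -9.14], [-177.46, 177.46]. Speed limits (degrees/s): [159.86, 159.86, 180, 180, 180, 180].

INTERFACE

Orientations are given as a 3x3 rotation matrix whose columns are the frame's x, y, z axes.
In Python, from station import * gives the robot as it stands. The module is installed in compiled form; this text tells all that it offers.
- The arm moves only by the tool play_rows, never from a script. Its argument "steps" is a list of rows, each an object of numbers: "ax", "ay", "az": the turn, a rotation vector about the tool's x, y, z in degrees; "dx", "dy", "dz": the shift along the tool's x, y, z in mm; "claw": the finger opening in mm, from 0 to 87. A call has 1 to 20 rows; each row shifts and turns the commanded pose from where the row before left it, along the tool's axes as they then stand; what a row does not reach is not made up. A row lasts 1/10 s, in which the tool goes at most 50 mm and 8.59 degrees, less where a joint would pass 70% of its speed; a pose out of reach is approached as far as the arm can. A call with a gripper value outside its range is refused whole. The fingers move at their own pace and stop on an object; the grip force is fixed at half the most. Time passes only in rows, so rows that do not move let the fingers close. It gives the time, the measured TCP pose, the force, the opening and the grip force at its end, in the units of the state.
- sense(): the state, without advancing time (a new reading comes with each control period).
- capture(name): name is "scene" or "top" or "wrist"; returns a dict with "frame" (384x512x3 uint8, blue, green, red), "range_z" (384x512 float32, m along the optical axis (not along the pixel's ray), 0 where there is no reading), "fx", "fy", "cx", "cy" (pixels), "xyz" and "rotation" of the camera in the world. Camera axes: x right, y down, z forward; pixel columns grow to the right and rows downward; lengths in m; the calibration is good to about 2 mm. The wrist camera is an equidistant fisheye: a pixel r from the principal point sees the ray r / f radians off the axis. A picture is of the moment at which its call begins.
- finish_job(): hands the job in; it is judged then, once.
The state is a dict: "time_s": time; "joints": joint angles; "joint_velocities": joint speeds; "effort": joint torques, N m; "tcp_pos": TCP position; "ee_rot": TCP orientation; "wrist_force": force on the tool from outside, world axes, zero at the start; "moment": the same for the moment, N m; "gripper_width": opening from 0.0 (shut) to 1.0 (fully open); "gripper_force": force on a finger pad.
Only numpy, scipy, OpenCV 4.12 (cv2) and the standard library are available. Lean on these libraries where they do the work, as an engineer would, in place of code of your own. Each camera call takes 0.05 s, during which the arm holds its last target. There are 200 camera calls.

TASK

The charger on the desk has finished: take every charged cell out of it and lay it in the wooden tray, and fit every spent cell that lies on the desk into a bay of its own, flat end pressed back against the sprung plate and nub end lowered past the retaining lip, so that it lies fully down with its nub against the fixed contact. Only once all the cells are in place, push the charger's knob in and turn it clockwise past its safety stop as far as it goes, and let it pop back out. Leave the other things on the desk where they are.

Things in the scene. Friction and masses are not known exactly. Their poses are not given: they have to be found in the camera images.
- charger: white charger, fixed, case 140 x 332 x 20 mm high (x -86 to +54, y -163 to +169 in its frame, origin on the desk). +x runs along the bays from the sprung plates (robot's side) to the fixed contacts, +y across the bays to the knob. Three like bays, centred on y -115, -40 and +35 mm. A seated cell lies along x, its axis 46 mm above the desk, open at both sides for fingers
- bay1 (a point): middle of bay 1's fixed contact face (charger frame x 36, y -115, z 46 mm), where a seated cell's nub tip sits; axes as the charger's. The face is on a wall 28 mm wide; on top a retaining lip, 24 mm wide, reaches 8 mm back over the cell, 67 to 70.5 mm above the desk. A level cell is above the lip with its axis at 89 mm or more, and clears it if 9 to 15 mm back from its seat
- plate1 (a joint): push-back of bay 1's sprung plate (m): 0 at rest, its face then at x -16 mm of the charger; 0.009 with a cell seated; at least 0.018 for a cell to pass the lip; at most 0.026. Spring 1.2 N to start plus 300 N/m. The plate is 26 mm wide, upright from 24 to 99 mm above the desk; behind it a coil spring and a fixed housing 65 mm high
- bay2 (a point): the same point of bay 2 (charger frame x 36, y -40, z 46 mm); the bay is like bay 1. A seated cell rests in a V cradle with the end of its body under the lip; it goes in or out only while pushed 9 to 15 mm back against the sprung plate, level, straight down or up. The spring's friction can hold a cell a few mm too high: press it fully down
- plate2 (a joint): push-back of bay 2's sprung plate (m), as plate1
- bay3 (a point): the same point of bay 3 (charger frame x 36, y +35, z 46 mm); the bay is like bay 1
- plate3 (a joint): push-back of bay 3's sprung plate (m), as plate1
- knob_grip (a point): on the axis of the black push-and-turn knob (charger frame x -10, y +120 mm), 2 mm below its top, 74 mm above the desk when out. The grip is round and ribbed, 44 mm across and 26 mm high, on a disc 52 mm across; a white line on top points along this point's x and turns with the knob: at turn t it points 0.7 - t rad anticlockwise (from above) of the charger's x. It turns freely, under 0.15 Nm
- knob_push (a joint): how far the knob is pushed in, straight down (m): 0 out, 0.009 fully in; the spring takes 4 N to start and 9 N fully in, and pops the knob out by itself
- knob_turn (a joint): knob angle (rad), grows clockwise from above, 0 to 1.4 (end stop); starts at 0 to 0.2, stays where left. A tab on the disc's rim strikes the steel safety stop (46 mm high, 29 to 47 mm from the axis on the charger's +y side) at about 0.3, and passes under it only while the knob is held in 7 mm or more; it is clear from 0.95 on
- tray: low wooden desk tray, open on top, fixed: 130 (its x) x 240 (its y) x 24 mm high, walls and floor 7 mm thick. Origin at the centre of its underside, on the desk
- spent1: D-size cell: cylinder 34 mm diameter, 61 mm long, its last 3 mm a nub 12 mm across on one end, the other end flat; 150 g. Origin on the axis half way along the 61 mm; +x along the axis from flat end to nub. Spent: starts lying on the desk on the robot's left, nub roughly away from the robot. May be absent
- spent2: D-size cell: cylinder 34 mm diameter, 61 mm long, its last 3 mm a nub 12 mm across on one end, the other end flat; 150 g. Origin on the axis half way along the 61 mm; +x along the axis from flat end to nub. Spent: starts lying on the desk on the robot's left, nub roughly away from the robot. May be absent
- spent3: D-size cell: cylinder 34 mm diameter, 61 mm long, its last 3 mm a nub 12 mm across on one end, the other end flat; 150 g. Origin on the axis half way along the 61 mm; +x along the axis from flat end to nub. Spent: starts lying on the desk on the robot's left, nub roughly away from the robot. May be absent
- charged1: D-size cell: cylinder 34 mm diameter, 61 mm long, its last 3 mm a nub 12 mm across on one end, the other end flat; 150 g. Origin on the axis half way along the 61 mm; +x along the axis from flat end to nub. Charged: starts seated in bay 1 of the charger. May be absent
- charged2: D-size cell: cylinder 34 mm diameter, 61 mm long, its last 3 mm a nub 12 mm across on one end, the other end flat; 150 g. Origin on the axis half way along the 61 mm; +x along the axis from flat end to nub. Charged: starts seated in bay 2 of the charger. May be absent
- charged3: D-size cell: cylinder 34 mm diameter, 61 mm long, its last 3 mm a nub 12 mm across on one end, the other end flat; 150 g. Origin on the axis half way along the 61 mm; +x along the axis from flat end to nub. Charged: starts seated in bay 3 of the charger. May be absent
- mug: white mug, 80 mm across, 95 mm high, origin at the centre of its underside; a bystander to be left alone
- penpot: pen pot, 72 mm across, 95 mm high with pens to 150 mm, origin at the centre of its underside; a bystander to be left alone
- mouse: black computer mouse, 108 x 60 x 32 mm, origin at the centre of its underside; a bystander to be left alone
- stapler: stapler, 140 x 34 x 46 mm, origin at the centre of its underside; a bystander to be left alone
- remote: black remote control, 160 x 44 x 20 mm, origin at the centre of its underside; a bystander to be left alone
- glasses_case: blue glasses case, 160 x 62 x 42 mm, origin at the centre of its underside; a bystander to be left alone

How it is judged (in metres and radians):
On the way, in this order (a step that is already met when the one before it is completed fails the run):
1. every charged cell lies in the tray and every spent cell is seated in a bay under its lip (angle between the x axis of each of spent1, spent2, spent3 and the x axis of charger, either way round below 0.12 rad and ((x of bay1 in the frame of spent1 between 0.026 and 0.035 m and y of bay1 in the frame of spent1 between -0.006 and 0.006 m and z of bay1 in the frame of spent1 between -0.006 and 0.006 m) or (x of bay2 in the frame of spent1 between 0.026 and 0.035 m and y of bay2 in the frame of spent1 between -0.006 and 0.006 m and z of bay2 in the frame of spent1 between -0.006 and 0.006 m) or (x of bay3 in the frame of spent1 between 0.026 and 0.035 m and y of bay3 in the frame of spent1 between -0.006 and 0.006 m and z of bay3 in the frame of spent1 between -0.006 and 0.006 m)) and ((x of bay1 in the frame of spent2 between 0.026 and 0.035 m and y of bay1 in the frame of spent2 between -0.006 and 0.006 m and z of bay1 in the frame of spent2 between -0.006 and 0.006 m) or (x of bay2 in the frame of spent2 between 0.026 and 0.035 m and y of bay2 in the frame of spent2 between -0.006 and 0.006 m and z of bay2 in the frame of spent2 between -0.006 and 0.006 m) or (x of bay3 in the frame of spent2 between 0.026 and 0.035 m and y of bay3 in the frame of spent2 between -0.006 and 0.006 m and z of bay3 in the frame of spent2 between -0.006 and 0.006 m)) and ((x of bay1 in the frame of spent3 between 0.026 and 0.035 m and y of bay1 in the frame of spent3 between -0.006 and 0.006 m and z of bay1 in the frame of spent3 between -0.006 and 0.006 m) or (x of bay2 in the frame of spent3 between 0.026 and 0.035 m and y of bay2 in the frame of spent3 between -0.006 and 0.006 m and z of bay2 in the frame of spent3 between -0.006 and 0.006 m) or (x of bay3 in the frame of spent3 between 0.026 and 0.035 m and y of bay3 in the frame of spent3 between -0.006 and 0.006 m and z of bay3 in the frame of spent3 between -0.006 and 0.006 m)) and x of charged1 in the frame of tray between -0.055 and 0.055 m and y of charged1 in the frame of tray between -0.11 and 0.11 m and z of charged1 in the frame of tray between 0.01 and 0.034 m and x of charged2 in the frame of tray between -0.055 and 0.055 m and y of charged2 in the frame of tray between -0.11 and 0.11 m and z of charged2 in the frame of tray between 0.01 and 0.034 m and x of charged3 in the frame of tray between -0.055 and 0.055 m and y of charged3 in the frame of tray between -0.11 and 0.11 m and z of charged3 in the frame of tray between 0.01 and 0.034 m), for 0.2 s.
2. the knob has been pushed in, turned clockwise past its safety stop to the end, and is out again (value of joint knob_turn above 1.15 rad and value of joint knob_push below 0.002 m), for 0.2 s.
At the end, for the whole second after the job is handed in: spent cells seated: nub tip within 5 mm of the fixed contact, axis within 6 mm of its middle and 0.12 rad of the charger's x; charged cells inside the tray, origin under 34 mm above its underside; all at rest; knob past 1.15 rad and out to 2 mm (all of step 1 and all of step 2 and linear speed of each of spent1, spent2, spent3, charged1, charged2, charged3 below 0.02 m/s); the robot touches nothing.
It fails at once if a bystander (mug, pen pot, mouse, stapler, remote, glasses case) is moved more than 40 mm (distance of any of mug, penpot, mouse, stapler, remote, glasses_case from where it was at the start of the episode above 0.04 m).
It fails at once if the knob is forced past its safety stop without being pushed in (value of joint knob_turn between 0.45 and 0.75 rad and value of joint knob_push below 0.003 m).
Of charged1, charged2, charged3 only 2 to 3 are there at a start; the rules pass over those that are not, and their reading is None.
Of spent1, spent2, spent3 only 2 to 3 are there at a start; the rules pass over those that are not, and their reading is None.
At some moment in a run one of spent1, spent2, spent3 may be knocked a few centimetres aside while the robot is not near it.
Once in a run the grip may slacken for a moment while it holds something.
It also fails if it takes over 210 s, if anything falls off the work surface, if the arm or the gripper's body presses on something with over 40 N, if the wrist force passes 120 N, or if a joint passes its speed limit or range.

## Working session

There is one attempt and no reset: what is moved stays moved. The work goes in short steps, Python scripts to look and compute and a tool call to move; the robot and the scene stay as the last step left them, time stands still between calls to the robot, and variables do not carry over. Pictures are saved under pics/ and viewed, at most 14 in all, crops included, and the job is handed in when it is done.

Besides the shell and the picture viewer there is one more tool, called after "Emit:" as name(argument=value, ...), one argument or row to a line, values as JSON. play_rows: Moves the arm, as the interface text tells. Its arguments: {"type":"object","properties":{"steps":{"type":"array"}},"required":["steps"]}

```bash
mkdir -p pics; cat > h.py <<'E'
from station import *
import numpy as np, cv2
def cloud(c):
    z=c["range_z"]; v,u=np.indices(z.shape)
    p=np.stack([(u-c["cx"])/c["fx"]*z,(v-c["cy"])/c["fy"]*z,z],-1)
    P=p@np.array(c["rotation"]).T+np.array(c["xyz"]); P[z==0]=np.nan
    return P
E
python3 - <<'E'
from h import *
for n in("top","scene"):
    c=capture(n); cv2.imwrite(f"pics/{n}0.png",c["frame"]); np.savez(f"{n}0.npz",**c)
    print(n,c["fx"],c["cx"],c["cy"],c["xyz"],np.round(c["rotation"],3).tolist())
s=sense(); print(s)
E
```

```text
top 364.69893079481216 252.8817114630303 193.39797122078727 [0.37808249 0.05566046 1.09161978] [[-0.024, -0.983, 0.18], [-1.0, 0.024, 0.002], [-0.006, -0.18, -0.984]]
scene 450.7923853034166 254.10770921773027 193.2547435875134 [1.14796642 0.83970565 1.05541614] [[-0.81, 0.418, -0.411], [0.586, 0.582, -0.564], [0.004, -0.698, -0.716]]
{'time_s': 0.1, 'joints': array([-5.68615365e+01,  2.20879230e+01,  3.88286380e-01, -2.46047718e-02,
       -6.84122857e+01, -1.48167829e+01]), 'joint_velocities': array([ 0.08863202, -0.11144103,  0.15804834,  0.21937681,  0.06699636,
        0.04171125]), 'effort': array([-3.82950902e-04, -3.91689599e+01,  1.87935573e+01,  4.23186377e+00,
        1.35099542e-02, -7.23962876e-05]), 'tcp_pos': array([ 0.19632721, -0.59282858,  0.23555893]), 'ee_rot': array([[-9.49356332e-01, -3.14200600e-01, -7.33478918e-04],
       [-3.14201435e-01,  9.49354529e-01,  1.85395666e-03],
       [ 1.13817238e-04,  1.99052562e-03, -9.99998012e-01]]), 'wrist_force': array([-0.06694511, -0.75172647, -0.12042549]), 'moment': array([0.020672  , 0.02741095, 0.02174754]), 'gripper_force': 0.0, 'gripper_width': 1.001877373052925}
```

View pics/top0.png

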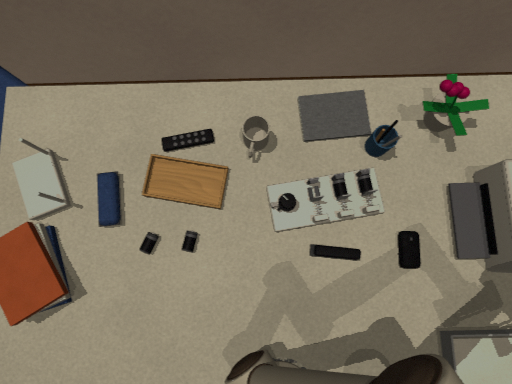

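View pics/scene0.png

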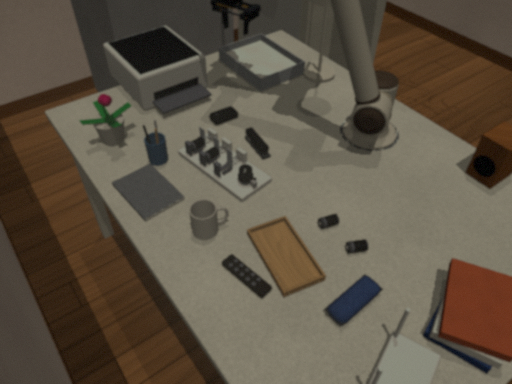

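The top view shows the charger around (325,198), with cells in bays 1 and 2 (right side) and bay 3 empty. The knob is at (287,202) and the tray at (186,182). The spent cells are at (149,243) and (190,241), so there are two charged and two spent.

```bash
python3 - <<'E'
from h import *
T=dict(np.load("top0.npz")); S=dict(np.load("scene0.npz"))
T={k:v for k,v in T.items()}
PT,PS=cloud(T),cloud(S)
def px(u,v): return PT[v,u]
print("px knob",px(287,202),"chg",px(325,198),"tray",px(186,182),"s",px(149,243),px(190,241))
def rect(P,m):
    q=P[m][:,:2].astype(np.float32); r=cv2.minAreaRect(q*1000); return len(q),r
for n,P in(("top",PT),("scene",PS)):
    k=(P[...,0]>.3)&(P[...,0]<.75)&(P[...,1]>-.42)&(P[...,1]<.03)&(P[...,2]>.015)&(P[...,2]<.025)
    # keep largest component
    l,lab,st,_=cv2.connectedComponentsWithStats(k.astype(np.uint8)); i=1+st[1:,4].argmax()
    print(n,"charger",rect(P,lab==i),"z",np.nanmedian(P[lab==i][:,2]))
    k=(P[...,0]>.3)&(P[...,0]<.75)&(P[...,1]>.1)&(P[...,1]<.45)&(P[...,2]>.016)&(P[...,2]<.03)
    l,lab,st,_=cv2.connectedComponentsWithStats(k.astype(np.uint8)); i=1+st[1:,4].argmax()
    print(n,"tray",rect(P,lab==i),np.nanmedian(P[lab==i][:,2]))
    for (u,v) in ((149,243),(190,241)):
        c=px(u,v)
        k=(np.hypot(P[...,0]-c[0],P[...,1]-c[1])<.06)&(P[...,2]>.012)
        print(n,"spent",rect(P,k),"top z",np.nanpercentile(P[k][:,2],95), "noise desk")
    k=(P[...,2]>.065)&(P[...,2]<.085)&(np.hypot(P[...,0]-px(287,202)[0],P[...,1]-px(287,202)[1])<.035)
    q=P[k]; print(n,"knob",len(q),cv2.minEnclosingCircle((q[:,:2]*1000).astype(np.float32)),np.median(q[:,2]))
I=T["frame"]
a=cv2.resize(I[165:235,260:390],None,fx=6,fy=6,interpolation=cv2.INTER_CUBIC)
cv2.imwrite("pics/crop1.png",a[:, :800])
E
```

```text
px knob [ 0.53674902 -0.03773316  0.07724789] chg [ 0.55521542 -0.15679334  0.01851961] tray [0.61659873 0.26028866 0.00824466] s [0.43369639 0.36007987 0.03525243] [0.43671276 0.24239738 0.03309611]
top charger (3482, ((553.005859375, -155.13296508789062), (141.07168579101562, 331.5279235839844), 8.607099533081055)) z 0.020628825648754012
top tray (615, ((618.8641357421875, 263.1788330078125), (241.02154541015625, 130.39537048339844), 79.01095581054688)) 0.023760292612410083
top spent (255, ((436.0116271972656, 365.96270751953125), (34.07371139526367, 60.50525665283203), 64.92210388183594)) top z 0.03634115694513236 noise desk
top spent (243, ((438.0113830566406, 247.70742797851562), (34.067466735839844, 60.39580154418945), 75.08991241455078)) top z 0.0367404305148618 noise desk
top knob 197 ((542.0831298828125, -39.114662170410156), 22.60094451904297) 0.07640128237307686
scene charger (1406, ((557.9476318359375, -151.65513610839844), (142.63955688476562, 333.9141540527344), 10.118501663208008)) z 0.01924924221207014
scene tray (675, ((619.5912475585938, 263.8123779296875), (242.98800659179688, 132.16751098632812), 78.95094299316406)) 0.022094564873324396
scene spent (247, ((438.3622741699219, 369.7986145019531), (34.79439163208008, 62.147090911865234), 64.98116302490234)) top z 0.03570037280031331 noise desk
scene spent (219, ((440.2046203613281, 251.85543823242188), (32.923484802246094, 63.32731628417969), 71.5525894165039)) top z 0.035249583950857664 noise desk
scene knob 125 ((545.3451538085938, -37.45392608642578), 23.478178024291992) 0.07480721550358715
```

View pics/crop1.png

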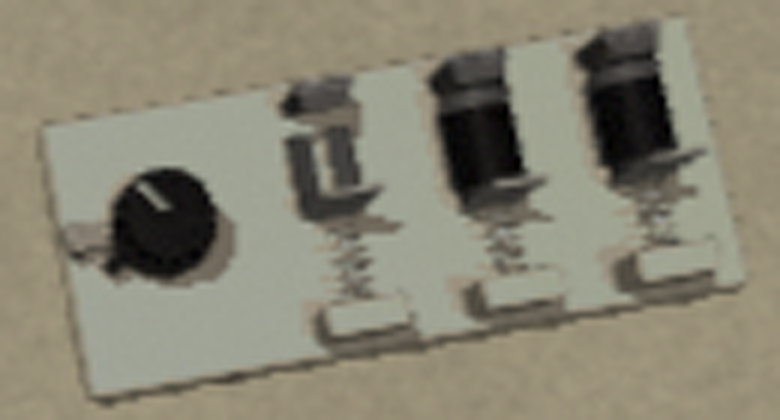

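The crop shows cells in bays 1 and 2 at crop (635,120) and (485,140), bay 3 empty, and the knob's white line pointing up-left. The poses agree between cameras to about 4 mm, so next I move above bay 1 and refine them with the wrist camera.

Emit:
play_rows(
  steps=[
    {"az": 4.75,"claw": 60},
    {"az": 4.75,"claw": 60},
    {"dx": -37,"dy": 22,"claw": 60},
    {"dx": -37,"dy": 22,"claw": 60},
    {"dx": -37,"dy": 22,"claw": 60},
    {"dx": -37,"dy": 22,"claw": 60},
    {"dx": -37,"dy": 22,"claw": 60},
    {"dx": -37,"dy": 22,"claw": 60},
    {"dx": -37,"dy": 22,"claw": 60},
    {"dx": -37,"dy": 22,"claw": 60},
    {"dx": -37,"dy": 22,"claw": 60},
    {"dx": -37,"dy": 22,"claw": 60},
    {"dx": -37,"dy": 22,"claw": 60},
    {"dx": -37,"dy": 22,"claw": 60},
    {"claw": 60},
    {"claw": 60},
  ],
)

```text
invalid input at $.steps[0]: expected keys ax, ay, az, dx, dy, dz, claw
```

```bash
cat >> h.py <<'E'
def head(s=None):
    R=(s or sense())["ee_rot"]; return np.degrees(np.arctan2(R[1,0],R[0,0]))%360
def plan(x,y,z,h):
    "target TCP in m, heading of tool x in deg -> az deg, then dx dy dz mm after the turn"
    s=sense(); p=s["tcp_pos"]; a=(head(s)-h+180)%360-180
    d=(np.array([x,y,z])-p)*1000; r=np.radians(h); X=np.array([np.cos(r),np.sin(r)]); Y=np.array([np.sin(r),-np.cos(r)])
    print("az %.1f dx %.1f dy %.1f dz %.1f"%(a,d[:2]@X,d[:2]@Y,-d[2]))
def wcloud(c):
    z=c["range_z"]; v,u=np.indices(z.shape); a=(u-c["cx"])/c["fx"]; b=(v-c["cy"])/c["fy"]
    r=np.hypot(a,b)+1e-9; k=np.tan(r)/r
    p=np.stack([a*k*z,b*k*z,z],-1); P=p@np.array(c["rotation"]).T+np.array(c["xyz"]); P[(z==0)|(r>1.4)]=np.nan
    return P
def show():
    s=sense(); R=s["ee_rot"]; print("t %.1f tcp %s head %.2f tilt %s F %s gf %.1f w %.1f"%(s["time_s"],np.round(s["tcp_pos"]*1000,1),head(s),np.round(np.degrees(R[:2,2]),2),np.round(s["wrist_force"],1),s["gripper_force"],s["gripper_width"]*87))
E
python3 - <<'E'
from h import *
show()
c=capture("wrist"); np.savez("w1.npz",**c); cv2.imwrite("pics/w1.png",c["frame"])
print(c["fx"],c["cx"],c["cy"],c["xyz"],np.round(c["rotation"],3).tolist())
P=wcloud(c)
k=(P[...,2]>.012)&(P[...,2]<.026)&(P[...,0]>.3)&(P[...,0]<.75)&(P[...,1]>-.42)&(P[...,1]<.05)
l,lab,st,_=cv2.connectedComponentsWithStats(k.astype(np.uint8)); i=1+st[1:,4].argmax()
q=P[lab==i]; print(len(q),cv2.minAreaRect((q[:,:2]*1000).astype(np.float32)),np.median(q[:,2]))
E
```

```text
t 0.1 tcp [ 196.3 -592.8  235.6] head 198.31 tilt [-0.04  0.11] F [-0.1 -0.8 -0.1] gf 0.0 w 87.2
297.3186396354542 250.99550338706467 193.56452425064248 [ 0.12800654 -0.61553224  0.38460893] [[-0.314, 0.917, 0.247], [0.95, 0.302, 0.084], [0.002, 0.261, -0.965]]Traceback (most recent call last):
  File "<stdin>", line 7, in <module>
ValueError: attempt to get argmax of an empty sequence
```

View pics/w1.png

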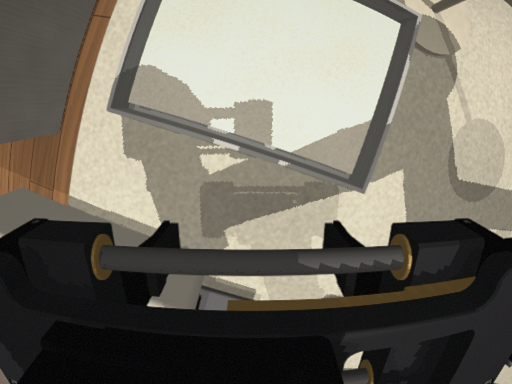

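The move was refused because each row needs all seven keys. The picture shows only the paper tray at the start pose. I'll redo the move with full rows.

Emit:
play_rows(
  steps=[
    {"ax": 0,"ay": 0,"az": 4.75,"dx": 0,"dy": 0,"dz": 0,"claw": 60},
    {"ax": 0,"ay": 0,"az": 4.75,"dx": 0,"dy": 0,"dz": 0,"claw": 60},
    {"ax": 0,"ay": 0,"az": 0,"dx": -37,"dy": 22,"dz": 0,"claw": 60},
    {"ax": 0,"ay": 0,"az": 0,"dx": -37,"dy": 22,"dz": 0,"claw": 60},
    {"ax": 0,"ay": 0,"az": 0,"dx": -37,"dy": 22,"dz": 0,"claw": 60},
    {"ax": 0,"ay": 0,"az": 0,"dx": -37,"dy": 22,"dz": 0,"claw": 60},
    {"ax": 0,"ay": 0,"az": 0,"dx": -37,"dy": 22,"dz": 0,"claw": 60},
    {"ax": 0,"ay": 0,"az": 0,"dx": -37,"dy": 22,"dz": 0,"claw": 60},
    {"ax": 0,"ay": 0,"az": 0,"dx": -37,"dy": 22,"dz": 0,"claw": 60},
    {"ax": 0,"ay": 0,"az": 0,"dx": -37,"dy": 22,"dz": 0,"claw": 60},
    {"ax": 0,"ay": 0,"az": 0,"dx": -37,"dy": 22,"dz": 0,"claw": 60},
    {"ax": 0,"ay": 0,"az": 0,"dx": -37,"dy": 22,"dz": 0,"claw": 60},
    {"ax": 0,"ay": 0,"az": 0,"dx": -37,"dy": 22,"dz": 0,"claw": 60},
    {"ax": 0,"ay": 0,"az": 0,"dx": -37,"dy": 22,"dz": 0,"claw": 60},
    {"ax": 0,"ay": 0,"az": 0,"dx": 0,"dy": 0,"dz": 0,"claw": 60},
    {"ax": 0,"ay": 0,"az": 0,"dx": 0,"dy": 0,"dz": 0,"claw": 60},
  ],
)

```text
time_s: 1.75
tcp_pos: [0.595, -0.2634, 0.2356]
ee_rot: [[-0.988, -0.155, -0.002], [-0.155, 0.988, 0.0], [0.002, 0.001, -1.0]]
wrist_force: [-0.1, -0.2, -0.0]
gripper_width: 0.687
gripper_force: 0.0
```

```bash
cat > w.py <<'E'
from h import *
import sys
n=sys.argv[1]
show()
c=capture("wrist"); np.savez(n+".npz",**c); cv2.imwrite(f"pics/{n}.png",c["frame"])
P=wcloud(c)
k=(P[...,2]>.012)&(P[...,2]<.026)&(P[...,0]>.3)&(P[...,0]<.75)&(P[...,1]>-.42)&(P[...,1]<.05)
l,lab,st,_=cv2.connectedComponentsWithStats(k.astype(np.uint8)); 
if l>1:
    i=1+st[1:,4].argmax(); q=P[lab==i]; print(len(q),cv2.minAreaRect((q[:,:2]*1000).astype(np.float32)),np.median(q[:,2]))
E
python3 w.py w2
```

```text
t 1.8 tcp [ 595.  -263.4  235.6] head 188.92 tilt [-0.1   0.03] F [-0.1 -0.2 -0. ] gf 0.0 w 59.8
16590 ((553.0362548828125, -155.35716247558594), (141.63299560546875, 332.4866638183594), 8.93820858001709) 0.02081464132914468
```

View pics/w2.png

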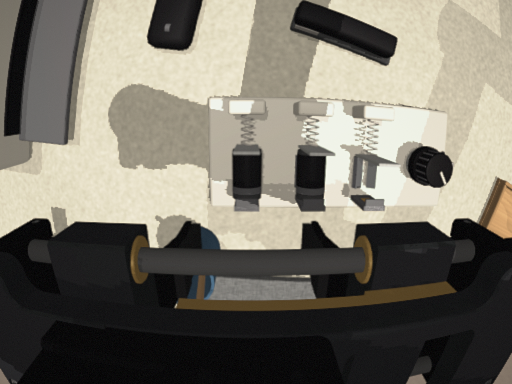

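The wrist view shows cell 1 at (247,172), cell 2 at (311,172), bay 3 empty at (375,175) and the knob at (431,167). The pen pot sits beyond bay 1 at (210,245). The charger fit agrees with the top camera.

```bash
cat >> h.py <<'E'
YAW=np.radians(8.9); O=np.array([.5693,-.1558])
def toC(P):
    Q=P.copy(); d=P[...,:2]-O; Q[...,0]=d[...,0]*np.cos(YAW)+d[...,1]*np.sin(YAW); Q[...,1]=-d[...,0]*np.sin(YAW)+d[...,1]*np.cos(YAW); return Q*1000
def toW(x,y):
    return O+np.array([x*np.cos(YAW)-y*np.sin(YAW),x*np.sin(YAW)+y*np.cos(YAW)])/1000
def goC(x,y,z,h=188.9):
    "charger-frame mm target of TCP"
    w=toW(x,y); plan(w[0],w[1],z/1000,h)
E
python3 - <<'E'
from h import *
pc=lambda a:np.round(np.nanpercentile(a,[2,50,98],axis=0),1).tolist()
for n,f in(("w2",wcloud),("top0",cloud)):
    Q=toC(f(dict(np.load(n+".npz")))); Q=Q[np.isfinite(Q[...,0])]
    def box(x0,x1,y0,y1,z0,z1): return Q[(Q[:,0]>x0)&(Q[:,0]<x1)&(Q[:,1]>y0)&(Q[:,1]<y1)&(Q[:,2]>z0)&(Q[:,2]<z1)]
    print(n)
    for y in(-115,-40,35):
        q=box(-22,26,y-30,y+30,57,66); print(y,"cell top",len(q),pc(q))
        q=box(20,60,y-30,y+30,67,78); print("  lip",len(q),pc(q))
        q=box(-60,-5,y-30,y+30,80,110); print("  plate",len(q),pc(q))
    q=box(-60,40,90,150,70,90); print("knob",len(q),pc(q))
    q=box(40,250,-300,100,60,200); print("pot",len(q),pc(q))
    q=box(-260,-90,-300,300,10,200); print("robot side",len(q),pc(q))
E
python3 -c "
from h import *
goC(5,-115,49); goC(5,-40,49)"
```

```text
w2
-115 cell top 952 [[-19.7, -127.9, 57.3], [2.1, -115.4, 62.3], [24.7, -102.2, 64.8]]
  lip 291 [[27.4, -127.7, 69.7], [34.8, -115.5, 71.2], [41.4, -102.3, 72.6]]
  plate 157 [[-29.1, -127.3, 82.0], [-28.1, -114.9, 99.3], [-25.9, -102.4, 100.9]]
-40 cell top 940 [[-19.7, -53.2, 57.4], [1.9, -41.4, 62.3], [24.8, -26.5, 64.8]]
  lip 299 [[27.8, -53.9, 69.2], [35.4, -40.5, 71.3], [41.6, -27.2, 72.7]]
  plate 154 [[-28.5, -53.5, 80.4], [-27.7, -41.8, 98.7], [-25.4, -26.8, 101.1]]
35 cell top 27 [[-19.4, 21.9, 58.2], [-18.5, 27.8, 63.9], [-16.1, 47.0, 65.8]]
  lip 247 [[28.6, 20.8, 68.0], [35.1, 34.3, 71.2], [41.4, 48.2, 72.7]]
  plate 135 [[-19.2, 21.6, 81.6], [-18.1, 30.9, 98.7], [-15.6, 47.7, 101.0]]
knob 826 [[-29.7, 98.4, 71.2], [-10.2, 116.6, 76.7], [9.9, 138.7, 78.3]]
pot 567 [[40.1, -188.4, 62.3], [120.0, -163.3, 85.0], [151.0, 38.7, 124.1]]
robot side 5496 [[-210.2, -231.4, 11.6], [-173.6, -40.9, 33.5], [-147.1, 62.4, 48.1]]
top0
-115 cell top 135 [[-19.0, -127.9, 57.3], [3.5, -113.4, 62.0], [25.0, -100.7, 65.8]]
  lip 47 [[27.1, -128.8, 67.6], [35.0, -114.9, 71.2], [41.4, -101
[... 151 characters left out ...]
, [25.2, -26.1, 65.6]]
  lip 47 [[28.3, -52.9, 67.7], [35.8, -39.9, 71.4], [42.4, -27.7, 74.2]]
  plate 22 [[-28.1, -50.8, 80.4], [-27.1, -38.0, 96.3], [-24.3, -26.9, 103.1]]
35 cell top 3 [[-18.2, 23.2, 62.1], [-18.1, 36.7, 64.3], [-17.9, 39.8, 64.8]]
  lip 44 [[28.7, 22.4, 67.6], [36.0, 34.1, 71.2], [42.5, 47.5, 74.1]]
  plate 19 [[-18.2, 22.3, 83.8], [-17.7, 35.9, 97.1], [-15.2, 47.9, 101.8]]
knob 190 [[-28.3, 100.9, 72.4], [-8.9, 120.3, 76.5], [10.7, 139.5, 80.6]]
pot 494 [[40.7, -220.2, 61.4], [119.9, -188.9, 90.1], [152.0, -20.7, 153.3]]
robot side 1358 [[-253.6, -230.9, 12.0], [-185.6, -178.9, 33.2], [-149.7, 70.1, 49.0]]
az -0.1 dx 2.9 dy -4.0 dz 187.0
az -0.1 dx 2.9 dy 71.0 dz 187.0
```

Charger frame is confirmed to about 1 mm. Now I grip charged cell 1.

Emit:
play_rows(
  steps=[
    {"ax": 0,"ay": 0,"az": 0,"dx": 3,"dy": -4,"dz": 40,"claw": 60},
    {"ax": 0,"ay": 0,"az": 0,"dx": 0,"dy": 0,"dz": 40,"claw": 60},
    {"ax": 0,"ay": 0,"az": 0,"dx": 0,"dy": 0,"dz": 40,"claw": 60},
    {"ax": 0,"ay": 0,"az": 0,"dx": 0,"dy": 0,"dz": 36,"claw": 60},
    {"ax": 0,"ay": 0,"az": 0,"dx": 0,"dy": 0,"dz": 20,"claw": 60},
    {"ax": 0,"ay": 0,"az": 0,"dx": 0,"dy": 0,"dz": 10,"claw": 60},
    {"ax": 0,"ay": 0,"az": 0,"dx": 0,"dy": 0,"dz": 0,"claw": 60},
    {"ax": 0,"ay": 0,"az": 0,"dx": 0,"dy": 0,"dz": 0,"claw": 20},
    {"ax": 0,"ay": 0,"az": 0,"dx": 0,"dy": 0,"dz": 0,"claw": 20},
    {"ax": 0,"ay": 0,"az": 0,"dx": 0,"dy": 0,"dz": 0,"claw": 20},
    {"ax": 0,"ay": 0,"az": 0,"dx": 0,"dy": 0,"dz": 0,"claw": 20},
    {"ax": 0,"ay": 0,"az": 0,"dx": 0,"dy": 0,"dz": 0,"claw": 20},
    {"ax": 0,"ay": 0,"az": 0,"dx": 0,"dy": 0,"dz": 0,"claw": 20},
    {"ax": 0,"ay": 0,"az": 0,"dx": 0,"dy": 0,"dz": 0,"claw": 20},
  ],
)

```text
time_s: 3.2
tcp_pos: [0.5928, -0.2688, 0.0514]
ee_rot: [[-0.988, -0.154, 0.001], [-0.154, 0.988, -0.0], [-0.001, -0.001, -1.0]]
wrist_force: [-0.4, 0.7, 5.2]
gripper_width: 0.38
gripper_force: 30.0
```

```bash
python3 -c "
from h import *
show(); print(toC(np.append(sense()['tcp_pos'],0)[None,:3]))"
```

```text
t 3.2 tcp [ 592.8 -268.8   51.4] head 188.84 tilt [ 0.06 -0.03] F [-0.4  0.7  5.2] gf 30.0 w 33.1
[[   5.75911502 -115.24621875   51.42532443]]
```

Emit:
play_rows(
  steps=[
    {"ax": 0,"ay": 0,"az": 0,"dx": 4,"dy": 0,"dz": 0,"claw": 20},
    {"ax": 0,"ay": 0,"az": 0,"dx": 4,"dy": 0,"dz": 0,"claw": 20},
    {"ax": 0,"ay": 0,"az": 0,"dx": 4,"dy": 0,"dz": 0,"claw": 20},
    {"ax": 0,"ay": 0,"az": 0,"dx": 0,"dy": 0,"dz": 0,"claw": 20},
    {"ax": 0,"ay": 0,"az": 0,"dx": 0,"dy": 0,"dz": 0,"claw": 20},
  ],
)

```text
time_s: 3.7
tcp_pos: [0.584, -0.2701, 0.0515]
ee_rot: [[-0.988, -0.154, 0.008], [-0.154, 0.988, -0.001], [-0.008, -0.002, -1.0]]
wrist_force: [5.3, 3.2, 1.6]
gripper_width: 0.382
gripper_force: 30.0
```

```bash
cat > s.py <<'E'
from h import *
s=sense(); show(); F=s['wrist_force']; print("C",np.round(toC(s['tcp_pos'][None])[0],1),"Fx_c %.1f"%(F[0]*np.cos(YAW)+F[1]*np.sin(YAW)))
E
python3 s.py
```

```text
t 3.7 tcp [ 584.  -270.1   51.5] head 188.87 tilt [ 0.46 -0.05] F [5.3 3.2 1.6] gf 30.0 w 33.2
C [  -3.2 -115.2   51.5] Fx_c 5.7
```

The arm is compliant: it moved 9 of the 12 mm. I'll add 3.5 mm and then lift.

Emit:
play_rows(
  steps=[
    {"ax": 0,"ay": 0,"az": 0,"dx": 3.5,"dy": 0,"dz": 0,"claw": 20},
    {"ax": 0,"ay": 0,"az": 0,"dx": 0,"dy": 0,"dz": 0,"claw": 20},
    {"ax": 0,"ay": 0,"az": 0,"dx": 0,"dy": 0,"dz": -6,"claw": 20},
    {"ax": 0,"ay": 0,"az": 0,"dx": 0,"dy": 0,"dz": -6,"claw": 20},
    {"ax": 0,"ay": 0,"az": 0,"dx": 0,"dy": 0,"dz": -6,"claw": 20},
    {"ax": 0,"ay": 0,"az": 0,"dx": 0,"dy": 0,"dz": -6,"claw": 20},
  ],
)

```text
time_s: 4.3
tcp_pos: [0.5803, -0.2706, 0.0738]
ee_rot: [[-0.988, -0.154, 0.007], [-0.154, 0.988, -0.0], [-0.007, -0.001, -1.0]]
wrist_force: [7.2, 1.8, -5.5]
gripper_width: 0.382
gripper_force: 30.0
```

```bash
python3 s.py
```

```text
t 4.3 tcp [ 580.3 -270.6   73.8] head 188.85 tilt [ 0.41 -0.01] F [ 7.2  1.8 -5.5] gf 30.0 w 33.2
C [  -6.9 -115.1   73.8] Fx_c 7.4
```

Emit:
play_rows(
  steps=[
    {"ax": 0,"ay": 0,"az": 0,"dx": 0,"dy": 0,"dz": -12,"claw": 20},
    {"ax": 0,"ay": 0,"az": 0,"dx": 0,"dy": 0,"dz": -18,"claw": 20},
    {"ax": 0,"ay": 0,"az": 0,"dx": 0,"dy": 0,"dz": -30,"claw": 20},
    {"ax": 0,"ay": 0,"az": 0,"dx": 0,"dy": 0,"dz": -40,"claw": 20},
    {"ax": 0,"ay": 0,"az": 0,"dx": 0,"dy": 0,"dz": -30,"claw": 20},
    {"ax": 0,"ay": 0,"az": 6.6,"dx": 0,"dy": 0,"dz": 0,"claw": 20},
    {"ax": 0,"ay": 0,"az": 6.6,"dx": 0,"dy": 0,"dz": 0,"claw": 20},
    {"ax": 0,"ay": 0,"az": 6.6,"dx": 0,"dy": 0,"dz": 0,"claw": 20},
    {"ax": 0,"ay": 0,"az": 0,"dx": 5,"dy": 45,"dz": 0,"claw": 20},
    {"ax": 0,"ay": 0,"az": 0,"dx": 5,"dy": 45,"dz": 0,"claw": 20},
    {"ax": 0,"ay": 0,"az": 0,"dx": 5,"dy": 45,"dz": 0,"claw": 20},
    {"ax": 0,"ay": 0,"az": 0,"dx": 5,"dy": 45,"dz": 0,"claw": 20},
    {"ax": 0,"ay": 0,"az": 0,"dx": 5,"dy": 45,"dz": 0,"claw": 20},
    {"ax": 0,"ay": 0,"az": 0,"dx": 5,"dy": 45,"dz": 0,"claw": 20},
    {"ax": 0,"ay": 0,"az": 0,"dx": 5,"dy": 45,"dz": 0,"claw": 20},
    {"ax": 0,"ay": 0,"az": 0,"dx": 5,"dy": 45,"dz": 0,"claw": 20},
    {"ax": 0,"ay": 0,"az": 0,"dx": 5,"dy": 45,"dz": 0,"claw": 20},
    {"ax": 0,"ay": 0,"az": 0,"dx": 5,"dy": 45,"dz": 0,"claw": 20},
    {"ax": 0,"ay": 0,"az": 0,"dx": 5,"dy": 45,"dz": 0,"claw": 20},
    {"ax": 0,"ay": 0,"az": 0,"dx": 5,"dy": 45,"dz": 0,"claw": 20},
  ],
)

```text
time_s: 6.3
tcp_pos: [0.6202, 0.2719, 0.2031]
ee_rot: [[-0.982, 0.191, -0.002], [0.191, 0.982, -0.001], [0.002, -0.001, -1.0]]
wrist_force: [1.1, -0.1, -0.3]
gripper_width: 0.383
gripper_force: 30.0
```

```bash
python3 s.py; python3 -c "
from h import *
plan(.6285,.3124,.030,169)"
```

```text
t 6.3 tcp [620.2 271.9 203.1] head 169.02 tilt [-0.13 -0.06] F [ 1.1 -0.1 -0.3] gf 30.0 w 33.3
C [116.4 414.7 203.1] Fx_c 1.1
az 0.0 dx -0.4 dy 41.3 dz 173.1
```

Emit:
play_rows(
  steps=[
    {"ax": 0,"ay": 0,"az": 0,"dx": 0,"dy": 41,"dz": 0,"claw": 20},
    {"ax": 0,"ay": 0,"az": 0,"dx": 0,"dy": 0,"dz": 45,"claw": 20},
    {"ax": 0,"ay": 0,"az": 0,"dx": 0,"dy": 0,"dz": 45,"claw": 20},
    {"ax": 0,"ay": 0,"az": 0,"dx": 0,"dy": 0,"dz": 40,"claw": 20},
    {"ax": 0,"ay": 0,"az": 0,"dx": 0,"dy": 0,"dz": 25,"claw": 20},
    {"ax": 0,"ay": 0,"az": 0,"dx": 0,"dy": 0,"dz": 10,"claw": 20},
    {"ax": 0,"ay": 0,"az": 0,"dx": 0,"dy": 0,"dz": 8,"claw": 20},
    {"ax": 0,"ay": 0,"az": 0,"dx": 0,"dy": 0,"dz": 0,"claw": 20},
    {"ax": 0,"ay": 0,"az": 0,"dx": 0,"dy": 0,"dz": 0,"claw": 50},
    {"ax": 0,"ay": 0,"az": 0,"dx": 0,"dy": 0,"dz": 0,"claw": 50},
    {"ax": 0,"ay": 0,"az": 0,"dx": 0,"dy": 0,"dz": 0,"claw": 50},
    {"ax": 0,"ay": 0,"az": 0,"dx": 0,"dy": 0,"dz": -20,"claw": 50},
    {"ax": 0,"ay": 0,"az": 0,"dx": 0,"dy": 0,"dz": -40,"claw": 60},
    {"ax": 0,"ay": 0,"az": 0,"dx": 0,"dy": 0,"dz": -45,"claw": 60},
    {"ax": 0,"ay": 0,"az": 0,"dx": 0,"dy": 0,"dz": -45,"claw": 60},
    {"ax": 0,"ay": 0,"az": 0,"dx": 0,"dy": 0,"dz": -20,"claw": 60},
  ],
)

```text
time_s: 7.9
tcp_pos: [0.6307, 0.3116, 0.2086]
ee_rot: [[-0.982, 0.19, 0.009], [0.19, 0.982, 0.005], [-0.008, 0.007, -1.0]]
wrist_force: [-0.4, 0.5, -0.2]
gripper_width: 0.683
gripper_force: 0.0
```

```bash
python3 s.py; cat > cells.py <<'E'
from h import *
P=cloud(capture("top"))
k=(P[...,0]>.3)&(P[...,0]<.75)&(P[...,1]>.1)&(P[...,1]<.45)&(P[...,2]>.027)&(P[...,2]<.06)
l,lab,st,_=cv2.connectedComponentsWithStats(k.astype(np.uint8))
for i in range(1,l):
    if st[i,4]>40:
        q=P[lab==i]; (x,y),(a,b),t=cv2.minAreaRect((q[:,:2]*1000).astype(np.float32)); print(st[i,4],"xy %.1f %.1f size %.0f %.0f ang %.1f zmax %.1f"%(x,y,a,b,t,1000*np.percentile(q[:,2],95)))
E
python3 cells.py; python3 -c "
from h import *
goC(5,-40,190)"
```

```text
t 7.9 tcp [630.7 311.6 208.6] head 169.06 tilt [0.51 0.3 ] F [-0.4  0.5 -0.2] gf 0.0 w 59.5
C [133.  452.3 208.6] Fx_c -0.3
162 xy 622.1 311.8 size 33 45 ang 77.4 zmax 43.6
198 xy 436.5 247.7 size 30 57 ang 75.5 zmax 36.4
196 xy 434.7 366.3 size 30 58 ang 65.7 zmax 36.6
az -19.8 dx 128.8 dy -492.6 dz 20.9
```

Emit:
play_rows(
  steps=[
    {"ax": 0,"ay": 0,"az": -6.6,"dx": 0,"dy": 0,"dz": 0,"claw": 60},
    {"ax": 0,"ay": 0,"az": -6.6,"dx": 0,"dy": 0,"dz": 0,"claw": 60},
    {"ax": 0,"ay": 0,"az": -6.6,"dx": 0,"dy": 0,"dz": 0,"claw": 60},
    {"ax": 0,"ay": 0,"az": 0,"dx": 11.7,"dy": -44.8,"dz": 0,"claw": 60},
    {"ax": 0,"ay": 0,"az": 0,"dx": 11.7,"dy": -44.8,"dz": 0,"claw": 60},
    {"ax": 0,"ay": 0,"az": 0,"dx": 11.7,"dy": -44.8,"dz": 0,"claw": 60},
    {"ax": 0,"ay": 0,"az": 0,"dx": 11.7,"dy": -44.8,"dz": 0,"claw": 60},
    {"ax": 0,"ay": 0,"az": 0,"dx": 11.7,"dy": -44.8,"dz": 0,"claw": 60},
    {"ax": 0,"ay": 0,"az": 0,"dx": 11.7,"dy": -44.8,"dz": 0,"claw": 60},
    {"ax": 0,"ay": 0,"az": 0,"dx": 11.7,"dy": -44.8,"dz": 0,"claw": 60},
    {"ax": 0,"ay": 0,"az": 0,"dx": 11.7,"dy": -44.8,"dz": 0,"claw": 60},
    {"ax": 0,"ay": 0,"az": 0,"dx": 11.7,"dy": -44.8,"dz": 0,"claw": 60},
    {"ax": 0,"ay": 0,"az": 0,"dx": 11.7,"dy": -44.8,"dz": 0,"claw": 60},
    {"ax": 0,"ay": 0,"az": 0,"dx": 11.7,"dy": -44.8,"dz": 0,"claw": 60},
    {"ax": 0,"ay": 0,"az": 0,"dx": 0,"dy": 0,"dz": 0,"claw": 60},
    {"ax": 0,"ay": 0,"az": 0,"dx": 0,"dy": 0,"dz": 0,"claw": 60},
  ],
)

```text
time_s: 9.55
tcp_pos: [0.5769, -0.1971, 0.2017]
ee_rot: [[-0.989, -0.151, 0.001], [-0.151, 0.989, 0.0], [-0.001, 0.0, -1.0]]
wrist_force: [-0.3, 0.7, -0.0]
gripper_width: 0.686
gripper_force: 0.0
```

```bash
python3 s.py; python3 -c "
from h import *
goC(5,-40,50)"
```

```text
t 9.6 tcp [ 576.9 -197.1  201.7] head 188.68 tilt [0.03 0.01] F [-0.3  0.7 -0. ] gf 0.0 w 59.7
C [  1.1 -42.  201.7] Fx_c -0.2
az -0.2 dx -3.9 dy 2.0 dz 151.7
```

Emit:
play_rows(
  steps=[
    {"ax": 0,"ay": 0,"az": -0.2,"dx": -4,"dy": 2,"dz": 40,"claw": 60},
    {"ax": 0,"ay": 0,"az": 0,"dx": 0,"dy": 0,"dz": 45,"claw": 60},
    {"ax": 0,"ay": 0,"az": 0,"dx": 0,"dy": 0,"dz": 36,"claw": 60},
    {"ax": 0,"ay": 0,"az": 0,"dx": 0,"dy": 0,"dz": 20,"claw": 60},
    {"ax": 0,"ay": 0,"az": 0,"dx": 0,"dy": 0,"dz": 10,"claw": 60},
    {"ax": 0,"ay": 0,"az": 0,"dx": 0,"dy": 0,"dz": 0,"claw": 60},
    {"ax": 0,"ay": 0,"az": 0,"dx": 0,"dy": 0,"dz": 0,"claw": 20},
    {"ax": 0,"ay": 0,"az": 0,"dx": 0,"dy": 0,"dz": 0,"claw": 20},
    {"ax": 0,"ay": 0,"az": 0,"dx": 0,"dy": 0,"dz": 0,"claw": 20},
    {"ax": 0,"ay": 0,"az": 0,"dx": 0,"dy": 0,"dz": 0,"claw": 20},
    {"ax": 0,"ay": 0,"az": 0,"dx": 0,"dy": 0,"dz": 0,"claw": 20},
    {"ax": 0,"ay": 0,"az": 0,"dx": 0,"dy": 0,"dz": 0,"claw": 20},
    {"ax": 0,"ay": 0,"az": 0,"dx": 5,"dy": 0,"dz": 0,"claw": 20},
    {"ax": 0,"ay": 0,"az": 0,"dx": 5,"dy": 0,"dz": 0,"claw": 20},
    {"ax": 0,"ay": 0,"az": 0,"dx": 5,"dy": 0,"dz": 0,"claw": 20},
    {"ax": 0,"ay": 0,"az": 0,"dx": 0,"dy": 0,"dz": 0,"claw": 20},
    {"ax": 0,"ay": 0,"az": 0,"dx": 0,"dy": 0,"dz": 0,"claw": 20},
  ],
)

```text
time_s: 11.25
tcp_pos: [0.5704, -0.1959, 0.0519]
ee_rot: [[-0.987, -0.158, 0.01], [-0.158, 0.987, -0.001], [-0.01, -0.003, -1.0]]
wrist_force: [6.9, -2.2, -0.3]
gripper_width: 0.38
gripper_force: 30.0
```

```bash
python3 s.py
```

```text
t 11.2 tcp [ 570.4 -195.9   51.9] head 189.09 tilt [ 0.6  -0.07] F [ 6.9 -2.2 -0.3] gf 30.0 w 33.1
C [ -5.1 -39.8  51.9] Fx_c 6.4
```

Emit:
play_rows(
  steps=[
    {"ax": 0,"ay": 0,"az": 0,"dx": 3,"dy": 0,"dz": 0,"claw": 20},
    {"ax": 0,"ay": 0,"az": 0,"dx": 0,"dy": 0,"dz": 0,"claw": 20},
    {"ax": 0,"ay": 0,"az": 0,"dx": 0,"dy": 0,"dz": -6,"claw": 20},
    {"ax": 0,"ay": 0,"az": 0,"dx": 0,"dy": 0,"dz": -6,"claw": 20},
    {"ax": 0,"ay": 0,"az": 0,"dx": 0,"dy": 0,"dz": -6,"claw": 20},
    {"ax": 0,"ay": 0,"az": 0,"dx": 0,"dy": 0,"dz": -6,"claw": 20},
  ],
)

```text
time_s: 11.85
tcp_pos: [0.5668, -0.1951, 0.0743]
ee_rot: [[-0.988, -0.157, 0.009], [-0.157, 0.988, 0.001], [-0.009, -0.0, -1.0]]
wrist_force: [8.5, 0.4, -7.1]
gripper_width: 0.38
gripper_force: 30.0
```

```bash
python3 s.py; python3 -c "
from h import *
plan(.6095,.2142,.030,169)"
```

```text
t 11.8 tcp [ 566.8 -195.1   74.3] head 189.04 tilt [0.5  0.05] F [ 8.5  0.4 -7.1] gf 30.0 w 33.1
C [ -8.6 -38.5  74.3] Fx_c 8.4
az 20.0 dx 36.2 dy 410.0 dz 44.3
```

Emit:
play_rows(
  steps=[
    {"ax": 0,"ay": 0,"az": 0,"dx": 0,"dy": 0,"dz": -12,"claw": 20},
    {"ax": 0,"ay": 0,"az": 0,"dx": 0,"dy": 0,"dz": -18,"claw": 20},
    {"ax": 0,"ay": 0,"az": 0,"dx": 0,"dy": 0,"dz": -30,"claw": 20},
    {"ax": 0,"ay": 0,"az": 0,"dx": 0,"dy": 0,"dz": -40,"claw": 20},
    {"ax": 0,"ay": 0,"az": 0,"dx": 0,"dy": 0,"dz": -30,"claw": 20},
    {"ax": 0,"ay": 0,"az": 6.7,"dx": 0,"dy": 0,"dz": 0,"claw": 20},
    {"ax": 0,"ay": 0,"az": 6.7,"dx": 0,"dy": 0,"dz": 0,"claw": 20},
    {"ax": 0,"ay": 0,"az": 6.6,"dx": 0,"dy": 0,"dz": 0,"claw": 20},
    {"ax": 0,"ay": 0,"az": 0,"dx": 3.2,"dy": 41,"dz": 0,"claw": 20},
    {"ax": 0,"ay": 0,"az": 0,"dx": 3.2,"dy": 41,"dz": 0,"claw": 20},
    {"ax": 0,"ay": 0,"az": 0,"dx": 3.2,"dy": 41,"dz": 0,"claw": 20},
    {"ax": 0,"ay": 0,"az": 0,"dx": 3.2,"dy": 41,"dz": 0,"claw": 20},
    {"ax": 0,"ay": 0,"az": 0,"dx": 3.2,"dy": 41,"dz": 0,"claw": 20},
    {"ax": 0,"ay": 0,"az": 0,"dx": 3.2,"dy": 41,"dz": 0,"claw": 20},
    {"ax": 0,"ay": 0,"az": 0,"dx": 3.2,"dy": 41,"dz": 0,"claw": 20},
    {"ax": 0,"ay": 0,"az": 0,"dx": 3.2,"dy": 41,"dz": 0,"claw": 20},
    {"ax": 0,"ay": 0,"az": 0,"dx": 3.2,"dy": 41,"dz": 0,"claw": 20},
    {"ax": 0,"ay": 0,"az": 0,"dx": 3.2,"dy": 41,"dz": 0,"claw": 20},
    {"ax": 0,"ay": 0,"az": 0,"dx": 0,"dy": 0,"dz": 0,"claw": 20},
  ],
)

```text
time_s: 13.75
tcp_pos: [0.6088, 0.2171, 0.2025]
ee_rot: [[-0.983, 0.186, -0.002], [0.186, 0.983, 0.001], [0.002, 0.0, -1.0]]
wrist_force: [-0.4, -0.8, -1.5]
gripper_width: 0.379
gripper_force: 30.0
```

```bash
python3 s.py; python3 -c "
from h import *
plan(.6095,.2142,.030,169)"
```

```text
t 13.8 tcp [608.8 217.1 202.5] head 169.30 tilt [-0.13  0.05] F [-0.4 -0.8 -1.5] gf 30.0 w 33.0
C [ 96.8 362.3 202.5] Fx_c -0.6
az 0.3 dx -1.2 dy -2.8 dz 172.5
```

Emit:
play_rows(
  steps=[
    {"ax": 0,"ay": 0,"az": 0,"dx": -1,"dy": -3,"dz": 45,"claw": 20},
    {"ax": 0,"ay": 0,"az": 0,"dx": 0,"dy": 0,"dz": 45,"claw": 20},
    {"ax": 0,"ay": 0,"az": 0,"dx": 0,"dy": 0,"dz": 40,"claw": 20},
    {"ax": 0,"ay": 0,"az": 0,"dx": 0,"dy": 0,"dz": 25,"claw": 20},
    {"ax": 0,"ay": 0,"az": 0,"dx": 0,"dy": 0,"dz": 10,"claw": 20},
    {"ax": 0,"ay": 0,"az": 0,"dx": 0,"dy": 0,"dz": 7.5,"claw": 20},
    {"ax": 0,"ay": 0,"az": 0,"dx": 0,"dy": 0,"dz": 0,"claw": 20},
    {"ax": 0,"ay": 0,"az": 0,"dx": 0,"dy": 0,"dz": 0,"claw": 50},
    {"ax": 0,"ay": 0,"az": 0,"dx": 0,"dy": 0,"dz": 0,"claw": 50},
    {"ax": 0,"ay": 0,"az": 0,"dx": 0,"dy": 0,"dz": 0,"claw": 50},
    {"ax": 0,"ay": 0,"az": 0,"dx": 0,"dy": 0,"dz": -20,"claw": 50},
    {"ax": 0,"ay": 0,"az": 0,"dx": 0,"dy": 0,"dz": -40,"claw": 60},
    {"ax": 0,"ay": 0,"az": 0,"dx": 0,"dy": 0,"dz": -45,"claw": 60},
    {"ax": 0,"ay": 0,"az": 0,"dx": 0,"dy": 0,"dz": -45,"claw": 60},
    {"ax": 0,"ay": 0,"az": 0,"dx": 0,"dy": 0,"dz": -20,"claw": 60},
    {"ax": 0,"ay": 0,"az": 0,"dx": 20,"dy": 0,"dz": 0,"claw": 60},
    {"ax": 0,"ay": 0,"az": 0,"dx": 40,"dy": 0,"dz": 0,"claw": 60},
    {"ax": 0,"ay": 0,"az": 0,"dx": 30,"dy": 0,"dz": 0,"claw": 60},
    {"ax": 0,"ay": 0,"az": 0,"dx": 0,"dy": 0,"dz": 0,"claw": 60},
  ],
)

```text
time_s: 15.65
tcp_pos: [0.519, 0.2267, 0.2032]
ee_rot: [[-0.982, 0.188, 0.0], [0.188, 0.982, 0.001], [0.0, 0.001, -1.0]]
wrist_force: [0.4, -0.2, 0.5]
gripper_width: 0.687
gripper_force: 0.0
```

```bash
python3 s.py; python3 cells.py; python3 - <<'E'
from h import *
c=capture("wrist"); cv2.imwrite("pics/w3.png",c["frame"]); P=wcloud(c)
k=(P[...,0]>.3)&(P[...,0]<.7)&(P[...,1]>.1)&(P[...,1]<.45)&(P[...,2]>.013)&(P[...,2]<.06)
l,lab,st,_=cv2.connectedComponentsWithStats(k.astype(np.uint8))
for i in range(1,l):
    if st[i,4]>150:
        q=P[lab==i]; (x,y),(a,b),t=cv2.minAreaRect((q[:,:2]*1000).astype(np.float32)); print(st[i,4],"xy %.1f %.1f size %.0f %.0f ang %.1f zmax %.1f"%(x,y,a,b,t,1000*np.percentile(q[:,2],95)), st[i,:4])
E
```

```text
t 15.7 tcp [519.  226.7 203.2] head 169.16 tilt [0.   0.07] F [ 0.4 -0.2  0.5] gf 0.0 w 59.8
C [  9.5 385.7 203.2] Fx_c 0.4
142 xy 619.2 207.0 size 33 41 ang 82.7 zmax 43.0
191 xy 436.6 247.6 size 30 57 ang 76.7 zmax 36.5
193 xy 435.2 367.0 size 30 58 ang 64.7 zmax 37.0
1512 xy 435.6 366.1 size 34 61 ang 65.9 zmax 35.4 [337  57  39  56]
1639 xy 437.3 248.6 size 34 61 ang 75.4 zmax 35.5 [240  74  33  56]
1902 xy 570.7 272.1 size 239 65 ang 86.7 zmax 25.6 [195 196 195  53]
440 xy 609.0 314.7 size 32 21 ang 77.4 zmax 42.1 [323 225  26  23]
553 xy 591.8 212.8 size 32 20 ang 79.7 zmax 41.9 [237 227  28  22]
1004 xy 667.3 206.1 size 150 26 ang 70.7 zmax 25.4 [200 275 114  19]
```

View pics/w3.png

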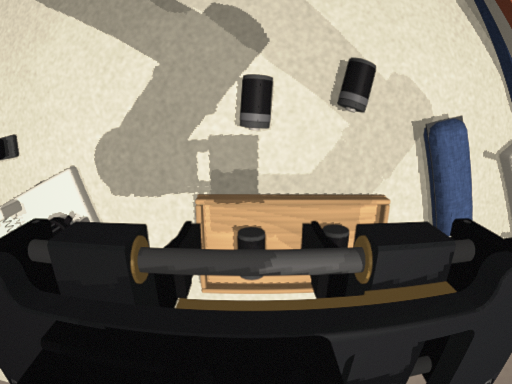

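Both charged cells lie in the tray at (250,240) and (335,235). The spent cells are at (257,101) and (356,85), unmoved, with the grey nub band away from the robot. Next I grasp spent B.

```bash
python3 -c "
from h import *
plan(.4372,.2483,.0225,165.4)"
```

```text
az 3.7 dx 87.3 dy -0.6 dz 180.7
```

Emit:
play_rows(
  steps=[
    {"ax": 0,"ay": 0,"az": 3.7,"dx": 0,"dy": 0,"dz": 0,"claw": 60},
    {"ax": 0,"ay": 0,"az": 0,"dx": 30,"dy": -0.6,"dz": 0,"claw": 60},
    {"ax": 0,"ay": 0,"az": 0,"dx": 40,"dy": 0,"dz": 0,"claw": 60},
    {"ax": 0,"ay": 0,"az": 0,"dx": 17.3,"dy": 0,"dz": 20,"claw": 60},
    {"ax": 0,"ay": 0,"az": 0,"dx": 0,"dy": 0,"dz": 45,"claw": 60},
    {"ax": 0,"ay": 0,"az": 0,"dx": 0,"dy": 0,"dz": 45,"claw": 60},
    {"ax": 0,"ay": 0,"az": 0,"dx": 0,"dy": 0,"dz": 35,"claw": 60},
    {"ax": 0,"ay": 0,"az": 0,"dx": 0,"dy": 0,"dz": 15,"claw": 60},
    {"ax": 0,"ay": 0,"az": 0,"dx": 0,"dy": 0,"dz": 0,"claw": 60},
    {"ax": 0,"ay": 0,"az": 0,"dx": 0,"dy": 0,"dz": 0,"claw": 60},
  ],
)

```text
time_s: 16.75
tcp_pos: [0.4384, 0.2484, 0.0423]
ee_rot: [[-0.967, 0.254, 0.001], [0.254, 0.967, 0.0], [-0.001, 0.001, -1.0]]
wrist_force: [0.6, 0.1, 0.0]
gripper_width: 0.692
gripper_force: 0.0
```

```bash
python3 -c "
from h import *
show();plan(.4372,.2483,.0225,165.4)"
```

```text
t 16.8 tcp [438.4 248.4  42.3] head 165.31 tilt [0.05 0.02] F [0.6 0.1 0. ] gf 0.0 w 60.2
az -0.1 dx 1.1 dy -0.4 dz 19.8
```

Emit:
play_rows(
  steps=[
    {"ax": 0,"ay": 0,"az": 0,"dx": 1,"dy": 0,"dz": 15,"claw": 60},
    {"ax": 0,"ay": 0,"az": 0,"dx": 0,"dy": 0,"dz": 5,"claw": 60},
    {"ax": 0,"ay": 0,"az": 0,"dx": 0,"dy": 0,"dz": 0,"claw": 20},
    {"ax": 0,"ay": 0,"az": 0,"dx": 0,"dy": 0,"dz": 0,"claw": 20},
    {"ax": 0,"ay": 0,"az": 0,"dx": 0,"dy": 0,"dz": 0,"claw": 20},
    {"ax": 0,"ay": 0,"az": 0,"dx": 0,"dy": 0,"dz": 0,"claw": 20},
    {"ax": 0,"ay": 0,"az": 0,"dx": 0,"dy": 0,"dz": 0,"claw": 20},
    {"ax": 0,"ay": 0,"az": 0,"dx": 0,"dy": 0,"dz": 0,"claw": 20},
    {"ax": 0,"ay": 0,"az": 0,"dx": 0,"dy": 0,"dz": -20,"claw": 20},
    {"ax": 0,"ay": 0,"az": 0,"dx": 0,"dy": 0,"dz": -40,"claw": 20},
    {"ax": 0,"ay": 0,"az": 0,"dx": 0,"dy": 0,"dz": -45,"claw": 20},
    {"ax": 0,"ay": 0,"az": 0,"dx": 0,"dy": 0,"dz": -45,"claw": 20},
    {"ax": 0,"ay": 0,"az": 0,"dx": 0,"dy": 0,"dz": -20,"claw": 20},
    {"ax": 0,"ay": 0,"az": -7.8,"dx": 0,"dy": 0,"dz": 0,"claw": 20},
    {"ax": 0,"ay": 0,"az": -7.8,"dx": 0,"dy": 0,"dz": 0,"claw": 20},
    {"ax": 0,"ay": 0,"az": -7.8,"dx": 0,"dy": 0,"dz": 0,"claw": 20},
    {"ax": 0,"ay": 0,"az": 0,"dx": 0,"dy": 0,"dz": 0,"claw": 20},
  ],
)

```text
time_s: 18.45
tcp_pos: [0.4357, 0.2478, 0.1916]
ee_rot: [[-0.989, -0.151, -0.001], [-0.151, 0.989, -0.001], [0.001, -0.0, -1.0]]
wrist_force: [0.1, 1.2, -1.5]
gripper_width: 0.385
gripper_force: 30.0
```

```bash
python3 -c "
from h import *
show();goC(20,-40,140)"
```

```text
t 18.4 tcp [435.7 247.8 191.6] head 188.70 tilt [-0.06 -0.04] F [ 0.1  1.2 -1.5] gf 30.0 w 33.5
az -0.2 dx -89.5 dy -459.4 dz 51.6
```

Emit:
play_rows(
  steps=[
    {"ax": 0,"ay": 0,"az": -0.2,"dx": 0,"dy": -20,"dz": 0,"claw": 20},
    {"ax": 0,"ay": 0,"az": 0,"dx": -9,"dy": -44,"dz": 0,"claw": 20},
    {"ax": 0,"ay": 0,"az": 0,"dx": -9,"dy": -44,"dz": 0,"claw": 20},
    {"ax": 0,"ay": 0,"az": 0,"dx": -9,"dy": -44,"dz": 0,"claw": 20},
    {"ax": 0,"ay": 0,"az": 0,"dx": -9,"dy": -44,"dz": 0,"claw": 20},
    {"ax": 0,"ay": 0,"az": 0,"dx": -9,"dy": -44,"dz": 0,"claw": 20},
    {"ax": 0,"ay": 0,"az": 0,"dx": -9,"dy": -44,"dz": 0,"claw": 20},
    {"ax": 0,"ay": 0,"az": 0,"dx": -9,"dy": -44,"dz": 0,"claw": 20},
    {"ax": 0,"ay": 0,"az": 0,"dx": -9,"dy": -44,"dz": 0,"claw": 20},
    {"ax": 0,"ay": 0,"az": 0,"dx": -9,"dy": -44,"dz": 0,"claw": 20},
    {"ax": 0,"ay": 0,"az": 0,"dx": -8.5,"dy": -43,"dz": 0,"claw": 20},
    {"ax": 0,"ay": 0,"az": 0,"dx": 0,"dy": 0,"dz": 30,"claw": 20},
    {"ax": 0,"ay": 0,"az": 0,"dx": 0,"dy": 0,"dz": 22,"claw": 20},
    {"ax": 0,"ay": 0,"az": 0,"dx": 0,"dy": 0,"dz": 0,"claw": 20},
    {"ax": 0,"ay": 0,"az": 0,"dx": 0,"dy": 0,"dz": 0,"claw": 20},
  ],
)

```text
time_s: 19.95
tcp_pos: [0.5958, -0.1915, 0.1399]
ee_rot: [[-0.988, -0.154, -0.001], [-0.154, 0.988, -0.0], [0.001, -0.0, -1.0]]
wrist_force: [0.3, 0.3, -0.7]
gripper_width: 0.384
gripper_force: 30.0
```

```bash
python3 s.py; python3 - <<'E'
from h import *
goC(20,-40,98)
c=capture("wrist"); cv2.imwrite("pics/w4.png",c["frame"]); Q=toC(wcloud(c))
k=(abs(Q[...,1]+40)<17)&(Q[...,2]>115)&(Q[...,2]<157)&(Q[...,0]<25)&(Q[...,0]>-30)
q=Q[k]; print(len(q),np.round(np.percentile(q,[1,50,99],axis=0),1) if len(q) else 0)
E
```

```text
t 19.9 tcp [ 595.8 -191.5  139.9] head 188.86 tilt [-0.06 -0.03] F [ 0.3  0.3 -0.7] gf 30.0 w 33.4
C [ 20.6 -39.4 139.9] Fx_c 0.3
az -0.0 dx 0.6 dy -0.6 dz 41.9
3602 [[ -9.2 -56.3 123.5]
 [ -0.  -39.7 148.8]
 [ 16.8 -23.5 153.1]]
```

View pics/w4.png

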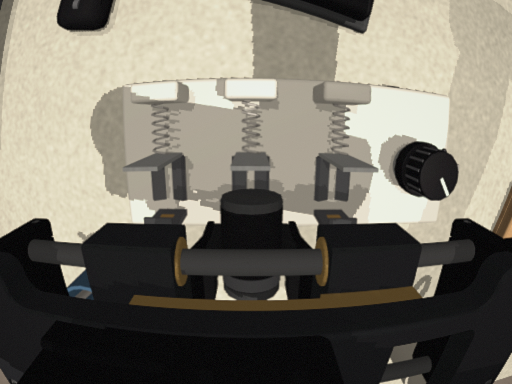

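The held cell is level and centred on bay 2 at (251,230), flat end toward the plate. I'll lower it to plate height and push back.

Emit:
play_rows(
  steps=[
    {"ax": 0,"ay": 0,"az": 0,"dx": 0,"dy": -0.6,"dz": 25,"claw": 20},
    {"ax": 0,"ay": 0,"az": 0,"dx": 0,"dy": 0,"dz": 17,"claw": 20},
    {"ax": 0,"ay": 0,"az": 0,"dx": 0,"dy": 0,"dz": 0,"claw": 20},
    {"ax": 0,"ay": 0,"az": 0,"dx": 5,"dy": 0,"dz": 0,"claw": 20},
    {"ax": 0,"ay": 0,"az": 0,"dx": 5,"dy": 0,"dz": 0,"claw": 20},
    {"ax": 0,"ay": 0,"az": 0,"dx": 5,"dy": 0,"dz": 0,"claw": 20},
    {"ax": 0,"ay": 0,"az": 0,"dx": 5,"dy": 0,"dz": 0,"claw": 20},
    {"ax": 0,"ay": 0,"az": 0,"dx": 5,"dy": 0,"dz": 0,"claw": 20},
    {"ax": 0,"ay": 0,"az": 0,"dx": 4,"dy": 0,"dz": 0,"claw": 20},
    {"ax": 0,"ay": 0,"az": 0,"dx": 0,"dy": 0,"dz": 0,"claw": 20},
    {"ax": 0,"ay": 0,"az": 0,"dx": 0,"dy": 0,"dz": 0,"claw": 20},
  ],
)

```text
time_s: 21.1
tcp_pos: [0.5704, -0.1963, 0.1001]
ee_rot: [[-0.988, -0.156, 0.009], [-0.156, 0.988, -0.001], [-0.009, -0.002, -1.0]]
wrist_force: [6.1, 2.7, 0.4]
gripper_width: 0.379
gripper_force: 30.0
```

```bash
python3 s.py
```

```text
t 21.1 tcp [ 570.4 -196.3  100.1] head 188.96 tilt [ 0.5  -0.03] F [6.1 2.7 0.4] gf 30.0 w 33.0
C [ -5.2 -40.2 100.1] Fx_c 6.5
```

Emit:
play_rows(
  steps=[
    {"ax": 0,"ay": 0,"az": 0,"dx": 2.8,"dy": 0,"dz": 0,"claw": 20},
    {"ax": 0,"ay": 0,"az": 0,"dx": 0,"dy": 0,"dz": 0,"claw": 20},
    {"ax": 0,"ay": 0,"az": 0,"dx": 0,"dy": 0,"dz": 8,"claw": 20},
    {"ax": 0,"ay": 0,"az": 0,"dx": 0,"dy": 0,"dz": 8,"claw": 20},
    {"ax": 0,"ay": 0,"az": 0,"dx": 0,"dy": 0,"dz": 8,"claw": 20},
    {"ax": 0,"ay": 0,"az": 0,"dx": 0,"dy": 0,"dz": 0,"claw": 20},
  ],
)

```text
time_s: 21.7
tcp_pos: [0.5683, -0.1973, 0.0755]
ee_rot: [[-0.988, -0.156, 0.009], [-0.156, 0.988, -0.002], [-0.009, -0.003, -1.0]]
wrist_force: [7.2, 0.1, -3.8]
gripper_width: 0.385
gripper_force: 30.0
```

```bash
python3 s.py
```

```text
t 21.7 tcp [ 568.3 -197.3   75.5] head 189.00 tilt [ 0.53 -0.09] F [ 7.2  0.1 -3.8] gf 30.0 w 33.5
C [ -7.4 -40.8  75.5] Fx_c 7.2
```

Emit:
play_rows(
  steps=[
    {"ax": 0,"ay": 0,"az": 0,"dx": 0,"dy": 0.5,"dz": 8,"claw": 20},
    {"ax": 0,"ay": 0,"az": 0,"dx": 0,"dy": 0,"dz": 8,"claw": 20},
    {"ax": 0,"ay": 0,"az": 0,"dx": 0,"dy": 0,"dz": 5,"claw": 20},
    {"ax": 0,"ay": 0,"az": 0,"dx": 0,"dy": 0,"dz": 3,"claw": 20},
    {"ax": 0,"ay": 0,"az": 0,"dx": 0,"dy": 0,"dz": 0,"claw": 20},
  ],
)

```text
time_s: 22.2
tcp_pos: [0.5689, -0.197, 0.0523]
ee_rot: [[-0.988, -0.157, 0.011], [-0.157, 0.988, -0.002], [-0.01, -0.004, -1.0]]
wrist_force: [7.8, 0.6, -1.0]
gripper_width: 0.384
gripper_force: 30.0
```

```bash
python3 s.py
```

```text
t 22.2 tcp [ 568.9 -197.    52.3] head 189.02 tilt [ 0.61 -0.11] F [ 7.8  0.6 -1. ] gf 30.0 w 33.4
C [ -6.8 -40.6  52.3] Fx_c 7.8
```

Emit:
play_rows(
  steps=[
    {"ax": 0,"ay": 0,"az": 0,"dx": 0,"dy": 0,"dz": 2.5,"claw": 20},
    {"ax": 0,"ay": 0,"az": 0,"dx": -4,"dy": 0,"dz": 0,"claw": 20},
    {"ax": 0,"ay": 0,"az": 0,"dx": -4,"dy": 0,"dz": 0,"claw": 20},
    {"ax": 0,"ay": 0,"az": 0,"dx": -4,"dy": 0,"dz": 0,"claw": 20},
    {"ax": 0,"ay": 0,"az": 0,"dx": -2,"dy": 0,"dz": 0,"claw": 20},
    {"ax": 0,"ay": 0,"az": 0,"dx": 0,"dy": 0,"dz": 0,"claw": 20},
  ],
)

```text
time_s: 22.8
tcp_pos: [0.5745, -0.1957, 0.0514]
ee_rot: [[-0.988, -0.156, -0.008], [-0.156, 0.988, -0.002], [0.008, -0.001, -1.0]]
wrist_force: [-11.1, -0.3, 22.1]
gripper_width: 0.383
gripper_force: 30.0
```

```bash
python3 s.py
```

```text
t 22.8 tcp [ 574.5 -195.7   51.4] head 188.98 tilt [-0.44 -0.11] F [-11.1  -0.3  22.1] gf 30.0 w 33.3
C [ -1.  -40.2  51.4] Fx_c -11.0
```

Pressing down with 22 N makes cradle friction that stalls the slide. I'll ease the press off by 2 mm.

Emit:
play_rows(
  steps=[
    {"ax": 0,"ay": 0,"az": 0,"dx": 0,"dy": 0,"dz": -1.5,"claw": 20},
    {"ax": 0,"ay": 0,"az": 0,"dx": 0,"dy": 0,"dz": -0.7,"claw": 20},
    {"ax": 0,"ay": 0,"az": 0,"dx": 0,"dy": 0,"dz": 0,"claw": 20},
    {"ax": 0,"ay": 0,"az": 0,"dx": 0,"dy": 0,"dz": 0,"claw": 20},
  ],
)

```text
time_s: 23.2
tcp_pos: [0.579, -0.195, 0.0516]
ee_rot: [[-0.988, -0.156, 0.002], [-0.156, 0.988, -0.001], [-0.001, -0.002, -1.0]]
wrist_force: [-0.8, -1.0, 9.5]
gripper_width: 0.383
gripper_force: 30.0
```

```bash
python3 s.py
```

```text
t 23.2 tcp [ 579.  -195.    51.6] head 188.98 tilt [ 0.09 -0.08] F [-0.8 -1.   9.5] gf 30.0 w 33.4
C [  3.5 -40.2  51.6] Fx_c -1.0
```

Emit:
play_rows(
  steps=[
    {"ax": 0,"ay": 0,"az": 0,"dx": -1.5,"dy": 0,"dz": -0.7,"claw": 20},
    {"ax": 0,"ay": 0,"az": 0,"dx": -1.5,"dy": 0,"dz": 0,"claw": 20},
    {"ax": 0,"ay": 0,"az": 0,"dx": 0,"dy": 0,"dz": 0,"claw": 20},
    {"ax": 0,"ay": 0,"az": 0,"dx": 0,"dy": 0,"dz": 0,"claw": 50},
    {"ax": 0,"ay": 0,"az": 0,"dx": 0,"dy": 0,"dz": 0,"claw": 50},
    {"ax": 0,"ay": 0,"az": 0,"dx": 0,"dy": 0,"dz": 0,"claw": 50},
    {"ax": 0,"ay": 0,"az": 0,"dx": 0,"dy": 0,"dz": -20,"claw": 50},
    {"ax": 0,"ay": 0,"az": 0,"dx": 0,"dy": 0,"dz": -40,"claw": 60},
    {"ax": 0,"ay": 0,"az": 0,"dx": 0,"dy": 0,"dz": -45,"claw": 60},
    {"ax": 0,"ay": 0,"az": 0,"dx": 0,"dy": 0,"dz": -45,"claw": 60},
    {"ax": 0,"ay": 0,"az": 0,"dx": 0,"dy": 0,"dz": 0,"claw": 60},
  ],
)

```text
time_s: 24.3
tcp_pos: [0.5847, -0.1946, 0.2078]
ee_rot: [[-0.988, -0.157, 0.013], [-0.157, 0.988, -0.003], [-0.013, -0.005, -1.0]]
wrist_force: [0.4, -0.5, 0.4]
gripper_width: 0.683
gripper_force: 0.0
```

```bash
python3 s.py; cat > bays.py <<'E'
from h import *
import sys
c=capture("wrist")
if len(sys.argv)>1: cv2.imwrite(f"pics/{sys.argv[1]}.png",c["frame"])
Q=toC(wcloud(c)); Q=Q[np.isfinite(Q[...,0])]
for y in(-115,-40,35):
    b=Q[(Q[:,0]>-45)&(Q[:,0]<30)&(abs(Q[:,1]-y)<20)]
    q=b[(b[:,0]>-20)&(b[:,0]<24)&(b[:,2]>50)&(b[:,2]<95)]
    # fit top ridge
    r=q[abs(q[:,1]-y)<6]
    pl=b[(b[:,2]>85)&(b[:,2]<105)]
    print(y,len(q),"ridge z at x<-5: %s, x>10: %s"%(np.round(np.median(r[r[:,0]<-5][:,2]),1) if len(r) else None,np.round(np.median(r[r[:,0]>10][:,2]),1) if len(r) else None),"y mid %.1f"%((np.percentile(q[:,1],2)+np.percentile(q[:,1],98))/2 if len(q) else 0),"plate x",np.round(np.median(pl[:,0]),1) if len(pl) else None)
E
python3 bays.py w5; python3 cells.py
```

```text
t 24.3 tcp [ 584.7 -194.6  207.8] head 189.01 tilt [ 0.76 -0.18] F [ 0.4 -0.5  0.4] gf 0.0 w 59.4
C [  9.3 -40.7 207.8] Fx_c 0.3
-115 213 ridge z at x<-5: 74.2, x>10: nan y mid -114.4 plate x -19.1
-40 1280 ridge z at x<-5: 63.4, x>10: 63.5 y mid -40.3 plate x -27.7
35 224 ridge z at x<-5: 73.8, x>10: nan y mid 34.6 plate x -18.1
215 xy 629.7 309.9 size 33 60 ang 78.7 zmax 43.5
221 xy 611.5 208.8 size 33 58 ang 79.7 zmax 43.9
192 xy 435.2 366.8 size 31 58 ang 63.3 zmax 36.5
  return _methods._mean(a, axis=axis, dtype=dtype,
  ret = ret.dtype.type(ret / rcount)
```

View pics/w5.png

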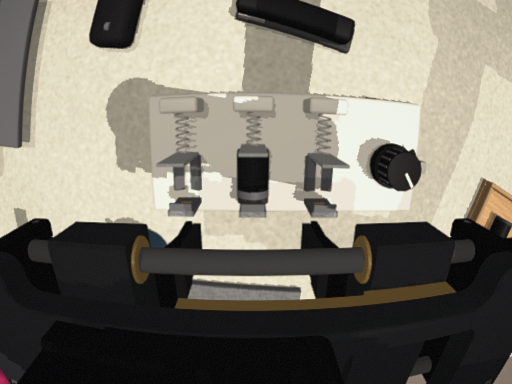

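Spent B is seated in bay 2 at (253,175): the ridge is level at 63.4 mm and the plate sits at the seated position. Now for spent A.

```bash
python3 -c "
from h import *
plan(.4355,.3665,.190,155.2)"
```

```text
az 33.7 dx 367.2 dy 447.2 dz 11.1
```

Emit:
play_rows(
  steps=[
    {"ax": 0,"ay": 0,"az": 8.4,"dx": 0,"dy": 0,"dz": 0,"claw": 60},
    {"ax": 0,"ay": 0,"az": 8.4,"dx": 0,"dy": 0,"dz": 0,"claw": 60},
    {"ax": 0,"ay": 0,"az": 8.4,"dx": 0,"dy": 0,"dz": 0,"claw": 60},
    {"ax": 0,"ay": 0,"az": 8.4,"dx": 0,"dy": 0,"dz": 0,"claw": 60},
    {"ax": 0,"ay": 0,"az": 0,"dx": 26,"dy": 32,"dz": 0,"claw": 60},
    {"ax": 0,"ay": 0,"az": 0,"dx": 26,"dy": 32,"dz": 0,"claw": 60},
    {"ax": 0,"ay": 0,"az": 0,"dx": 26,"dy": 32,"dz": 0,"claw": 60},
    {"ax": 0,"ay": 0,"az": 0,"dx": 26,"dy": 32,"dz": 0,"claw": 60},
    {"ax": 0,"ay": 0,"az": 0,"dx": 26,"dy": 32,"dz": 0,"claw": 60},
    {"ax": 0,"ay": 0,"az": 0,"dx": 26,"dy": 32,"dz": 0,"claw": 60},
    {"ax": 0,"ay": 0,"az": 0,"dx": 26,"dy": 32,"dz": 0,"claw": 60},
    {"ax": 0,"ay": 0,"az": 0,"dx": 26,"dy": 32,"dz": 0,"claw": 60},
    {"ax": 0,"ay": 0,"az": 0,"dx": 26,"dy": 32,"dz": 0,"claw": 60},
    {"ax": 0,"ay": 0,"az": 0,"dx": 26,"dy": 32,"dz": 0,"claw": 60},
    {"ax": 0,"ay": 0,"az": 0,"dx": 26,"dy": 32,"dz": 0,"claw": 60},
    {"ax": 0,"ay": 0,"az": 0,"dx": 26,"dy": 32,"dz": 0,"claw": 60},
    {"ax": 0,"ay": 0,"az": 0,"dx": 26,"dy": 32,"dz": 0,"claw": 60},
    {"ax": 0,"ay": 0,"az": 0,"dx": 26,"dy": 31,"dz": 0,"claw": 60},
    {"ax": 0,"ay": 0,"az": 0,"dx": 0,"dy": 0,"dz": 0,"claw": 60},
    {"ax": 0,"ay": 0,"az": 0,"dx": 0,"dy": 0,"dz": 0,"claw": 60},
  ],
)

```text
time_s: 26.4
tcp_pos: [0.4357, 0.3642, 0.1979]
ee_rot: [[-0.909, 0.416, -0.003], [0.416, 0.909, -0.004], [0.001, -0.005, -1.0]]
wrist_force: [-1.0, -0.5, -0.1]
gripper_width: 0.69
gripper_force: 0.0
```

```bash
python3 - <<'E'
from h import *
show()
P=wcloud(capture("wrist"))
k=(P[...,0]>.3)&(P[...,0]<.52)&(P[...,1]>.1)&(P[...,1]<.5)&(P[...,2]>.013)&(P[...,2]<.06)
l,lab,st,_=cv2.connectedComponentsWithStats(k.astype(np.uint8))
for i in range(1,l):
    if st[i,4]>150:
        q=P[lab==i]; (x,y),(a,b),t=cv2.minAreaRect((q[:,:2]*1000).astype(np.float32)); print(st[i,4],"xy %.1f %.1f size %.0f %.0f ang %.1f zmax %.1f"%(x,y,a,b,t,1000*np.percentile(q[:,2],95)))
plan(.4355,.3665,.0225,155.2)
E
```

```text
t 26.4 tcp [435.7 364.2 197.9] head 155.41 tilt [-0.19 -0.23] F [-1.  -0.5 -0.1] gf 0.0 w 60.0
1568 xy 433.9 368.2 size 33 58 ang 64.9 zmax 35.3
1341 xy 503.2 476.2 size 34 48 ang 0.9 zmax 43.4
az 0.1 dx 1.9 dy 2.4 dz 175.9
```

Emit:
play_rows(
  steps=[
    {"ax": 0,"ay": 0,"az": 0.3,"dx": 2,"dy": 2.8,"dz": 30,"claw": 60},
    {"ax": 0,"ay": 0,"az": 0,"dx": 0,"dy": 0,"dz": 45,"claw": 60},
    {"ax": 0,"ay": 0,"az": 0,"dx": 0,"dy": 0,"dz": 45,"claw": 60},
    {"ax": 0,"ay": 0,"az": 0,"dx": 0,"dy": 0,"dz": 35,"claw": 60},
    {"ax": 0,"ay": 0,"az": 0,"dx": 0,"dy": 0,"dz": 15,"claw": 60},
    {"ax": 0,"ay": 0,"az": 0,"dx": 0,"dy": 0,"dz": 5,"claw": 60},
    {"ax": 0,"ay": 0,"az": 0,"dx": 0,"dy": 0,"dz": 0,"claw": 60},
    {"ax": 0,"ay": 0,"az": 0,"dx": 0,"dy": 0,"dz": 0,"claw": 20},
    {"ax": 0,"ay": 0,"az": 0,"dx": 0,"dy": 0,"dz": 0,"claw": 20},
    {"ax": 0,"ay": 0,"az": 0,"dx": 0,"dy": 0,"dz": 0,"claw": 20},
    {"ax": 0,"ay": 0,"az": 0,"dx": 0,"dy": 0,"dz": 0,"claw": 20},
    {"ax": 0,"ay": 0,"az": 0,"dx": 0,"dy": 0,"dz": 0,"claw": 20},
    {"ax": 0,"ay": 0,"az": 0,"dx": 0,"dy": 0,"dz": 0,"claw": 20},
  ],
)

```text
time_s: 27.75
tcp_pos: [0.4365, 0.3679, 0.0261]
ee_rot: [[-0.907, 0.422, 0.0], [0.422, 0.907, 0.0], [-0.0, 0.001, -1.0]]
wrist_force: [-1.4, 0.1, 3.7]
gripper_width: 0.383
gripper_force: 30.0
```

```bash
python3 s.py
```

```text
t 27.8 tcp [436.5 367.9  26.1] head 155.04 tilt [0.03 0.02] F [-1.4  0.1  3.7] gf 30.0 w 33.3
C [-50.2 537.9  26.1] Fx_c -1.3
```

Emit:
play_rows(
  steps=[
    {"ax": 0,"ay": 0,"az": 0,"dx": 0,"dy": 0,"dz": 0,"claw": 50},
    {"ax": 0,"ay": 0,"az": 0,"dx": 0,"dy": 0,"dz": 0,"claw": 50},
    {"ax": 0,"ay": 0,"az": 0,"dx": 0.5,"dy": 0,"dz": 3.5,"claw": 50},
    {"ax": 0,"ay": 0,"az": 0,"dx": 0,"dy": 0,"dz": 0,"claw": 20},
    {"ax": 0,"ay": 0,"az": 0,"dx": 0,"dy": 0,"dz": 0,"claw": 20},
    {"ax": 0,"ay": 0,"az": 0,"dx": 0,"dy": 0,"dz": 0,"claw": 20},
    {"ax": 0,"ay": 0,"az": 0,"dx": 0,"dy": 0,"dz": 0,"claw": 20},
    {"ax": 0,"ay": 0,"az": 0,"dx": 0,"dy": 0,"dz": 0,"claw": 20},
  ],
)

```text
time_s: 28.55
tcp_pos: [0.4359, 0.3678, 0.0218]
ee_rot: [[-0.906, 0.422, -0.0], [0.422, 0.906, -0.0], [0.0, -0.0, -1.0]]
wrist_force: [-0.3, 0.8, 0.1]
gripper_width: 0.383
gripper_force: 30.0
```

```bash
python3 s.py
```

```text
t 28.6 tcp [435.9 367.8  21.8] head 155.01 tilt [-0.01 -0.01] F [-0.3  0.8  0.1] gf 30.0 w 33.3
C [-50.8 538.   21.8] Fx_c -0.2
```

Emit:
play_rows(
  steps=[
    {"ax": 0,"ay": 0,"az": 0,"dx": 0,"dy": 0,"dz": -20,"claw": 20},
    {"ax": 0,"ay": 0,"az": 0,"dx": 0,"dy": 0,"dz": -40,"claw": 20},
    {"ax": 0,"ay": 0,"az": 0,"dx": 0,"dy": 0,"dz": -45,"claw": 20},
    {"ax": 0,"ay": 0,"az": 0,"dx": 0,"dy": 0,"dz": -45,"claw": 20},
    {"ax": 0,"ay": 0,"az": 0,"dx": 0,"dy": 0,"dz": -20,"claw": 20},
    {"ax": 0,"ay": 0,"az": -8.4,"dx": 0,"dy": 0,"dz": 0,"claw": 20},
    {"ax": 0,"ay": 0,"az": -8.5,"dx": 0,"dy": 0,"dz": 0,"claw": 20},
    {"ax": 0,"ay": 0,"az": -8.5,"dx": 0,"dy": 0,"dz": 0,"claw": 20},
    {"ax": 0,"ay": 0,"az": -8.5,"dx": 0,"dy": 0,"dz": 0,"claw": 20},
    {"ax": 0,"ay": 0,"az": 0,"dx": 0,"dy": 0,"dz": 0,"claw": 20},
  ],
)

```text
time_s: 29.55
tcp_pos: [0.4356, 0.3676, 0.1916]
ee_rot: [[-0.988, -0.155, -0.001], [-0.155, 0.988, -0.0], [0.001, -0.0, -1.0]]
wrist_force: [-0.4, 0.4, -1.7]
gripper_width: 0.381
gripper_force: 30.0
```

```bash
python3 s.py; python3 -c "
from h import *
goC(20,35,140)"
```

```text
t 29.6 tcp [435.6 367.6 191.6] head 188.90 tilt [-0.04 -0.03] F [-0.4  0.4 -1.7] gf 30.0 w 33.1
C [-51.1 537.8 191.6] Fx_c -0.3
az 0.0 dx -71.1 dy -502.8 dz 51.6
```

Emit:
play_rows(
  steps=[
    {"ax": 0,"ay": 0,"az": 0,"dx": 0,"dy": -22,"dz": 0,"claw": 20},
    {"ax": 0,"ay": 0,"az": 0,"dx": -7,"dy": -44,"dz": 0,"claw": 20},
    {"ax": 0,"ay": 0,"az": 0,"dx": -7,"dy": -44,"dz": 0,"claw": 20},
    {"ax": 0,"ay": 0,"az": 0,"dx": -7,"dy": -44,"dz": 0,"claw": 20},
    {"ax": 0,"ay": 0,"az": 0,"dx": -7,"dy": -44,"dz": 0,"claw": 20},
    {"ax": 0,"ay": 0,"az": 0,"dx": -7,"dy": -44,"dz": 0,"claw": 20},
    {"ax": 0,"ay": 0,"az": 0,"dx": -7,"dy": -44,"dz": 0,"claw": 20},
    {"ax": 0,"ay": 0,"az": 0,"dx": -7,"dy": -44,"dz": 0,"claw": 20},
    {"ax": 0,"ay": 0,"az": 0,"dx": -7,"dy": -44,"dz": 0,"claw": 20},
    {"ax": 0,"ay": 0,"az": 0,"dx": -7,"dy": -44,"dz": 0,"claw": 20},
    {"ax": 0,"ay": 0,"az": 0,"dx": -8,"dy": -44,"dz": 0,"claw": 20},
    {"ax": 0,"ay": 0,"az": 0,"dx": 0,"dy": -40,"dz": 0,"claw": 20},
    {"ax": 0,"ay": 0,"az": 0,"dx": 0,"dy": 0,"dz": 30,"claw": 20},
    {"ax": 0,"ay": 0,"az": 0,"dx": 0,"dy": 0,"dz": 22,"claw": 20},
    {"ax": 0,"ay": 0,"az": 0,"dx": 0,"dy": 0,"dz": 0,"claw": 20},
    {"ax": 0,"ay": 0,"az": 0,"dx": 0,"dy": 0,"dz": 0,"claw": 20},
  ],
)

```text
time_s: 31.15
tcp_pos: [0.5837, -0.1175, 0.1403]
ee_rot: [[-0.988, -0.154, -0.0], [-0.154, 0.988, -0.001], [0.001, -0.001, -1.0]]
wrist_force: [0.7, 0.5, -1.8]
gripper_width: 0.381
gripper_force: 30.0
```

```bash
python3 s.py; python3 - <<'E'
from h import *
goC(20,35,97)
c=capture("wrist"); cv2.imwrite("pics/w6.png",c["frame"]); Q=toC(wcloud(c))
k=(abs(Q[...,1]-35)<17)&(Q[...,2]>115)&(Q[...,2]<157)&(Q[...,0]<25)&(Q[...,0]>-30)
q=Q[k]; print(len(q),np.round(np.percentile(q,[1,50,99],axis=0),1) if len(q) else 0)
E
```

```text
t 31.1 tcp [ 583.7 -117.5  140.3] head 188.85 tilt [-0.03 -0.03] F [ 0.7  0.5 -1.8] gf 30.0 w 33.2
C [ 20.2  35.6 140.3] Fx_c 0.8
az -0.1 dx 0.2 dy -0.6 dz 43.3
3685 [[-10.5  18.8 124.7]
 [ -1.1  35.2 150. ]
 [ 16.1  51.5 154.2]]
```

Emit:
play_rows(
  steps=[
    {"ax": 0,"ay": 0,"az": 0,"dx": 0,"dy": -0.6,"dz": 25,"claw": 20},
    {"ax": 0,"ay": 0,"az": 0,"dx": 0,"dy": 0,"dz": 18,"claw": 20},
    {"ax": 0,"ay": 0,"az": 0,"dx": 0,"dy": 0,"dz": 0,"claw": 20},
    {"ax": 0,"ay": 0,"az": 0,"dx": 5,"dy": 0,"dz": 0,"claw": 20},
    {"ax": 0,"ay": 0,"az": 0,"dx": 5,"dy": 0,"dz": 0,"claw": 20},
    {"ax": 0,"ay": 0,"az": 0,"dx": 5,"dy": 0,"dz": 0,"claw": 20},
    {"ax": 0,"ay": 0,"az": 0,"dx": 5,"dy": 0,"dz": 0,"claw": 20},
    {"ax": 0,"ay": 0,"az": 0,"dx": 5,"dy": 0,"dz": 0,"claw": 20},
    {"ax": 0,"ay": 0,"az": 0,"dx": 5,"dy": 0,"dz": 0,"claw": 20},
    {"ax": 0,"ay": 0,"az": 0,"dx": 0,"dy": 0,"dz": 0,"claw": 20},
    {"ax": 0,"ay": 0,"az": 0,"dx": 0,"dy": 0,"dz": 0,"claw": 20},
  ],
)

```text
time_s: 32.3
tcp_pos: [0.5579, -0.1217, 0.0989]
ee_rot: [[-0.988, -0.156, 0.01], [-0.156, 0.988, 0.0], [-0.01, -0.001, -1.0]]
wrist_force: [7.2, 2.1, -0.6]
gripper_width: 0.383
gripper_force: 30.0
```

```bash
python3 s.py
```

```text
t 32.3 tcp [ 557.9 -121.7   98.9] head 188.98 tilt [0.55 0.01] F [ 7.2  2.1 -0.6] gf 30.0 w 33.3
C [-6.  35.4 98.9] Fx_c 7.5
```

Emit:
play_rows(
  steps=[
    {"ax": 0,"ay": 0,"az": 0,"dx": 0,"dy": -0.4,"dz": 8,"claw": 20},
    {"ax": 0,"ay": 0,"az": 0,"dx": 0,"dy": 0,"dz": 8,"claw": 20},
    {"ax": 0,"ay": 0,"az": 0,"dx": 0,"dy": 0,"dz": 8,"claw": 20},
    {"ax": 0,"ay": 0,"az": 0,"dx": 0,"dy": 0,"dz": 0,"claw": 20},
  ],
)

```text
time_s: 32.7
tcp_pos: [0.5584, -0.1226, 0.0746]
ee_rot: [[-0.988, -0.157, 0.009], [-0.157, 0.988, -0.001], [-0.009, -0.002, -1.0]]
wrist_force: [6.9, -0.5, -3.0]
gripper_width: 0.381
gripper_force: 30.0
```

```bash
python3 s.py
```

```text
t 32.7 tcp [ 558.4 -122.6   74.6] head 189.02 tilt [ 0.54 -0.04] F [ 6.9 -0.5 -3. ] gf 30.0 w 33.1
C [-5.7 34.5 74.6] Fx_c 6.8
```

Emit:
play_rows(
  steps=[
    {"ax": 0,"ay": 0,"az": 0,"dx": 0,"dy": 0,"dz": 8,"claw": 20},
    {"ax": 0,"ay": 0,"az": 0,"dx": 0,"dy": 0,"dz": 8,"claw": 20},
    {"ax": 0,"ay": 0,"az": 0,"dx": 0,"dy": 0,"dz": 4,"claw": 20},
    {"ax": 0,"ay": 0,"az": 0,"dx": 0,"dy": 0,"dz": 2,"claw": 20},
    {"ax": 0,"ay": 0,"az": 0,"dx": 0,"dy": 0,"dz": 0,"claw": 20},
  ],
)

```text
time_s: 33.2
tcp_pos: [0.5591, -0.1226, 0.0534]
ee_rot: [[-0.988, -0.157, 0.011], [-0.157, 0.988, -0.001], [-0.011, -0.002, -1.0]]
wrist_force: [6.3, 1.0, 0.1]
gripper_width: 0.38
gripper_force: 30.0
```

```bash
python3 s.py
```

```text
t 33.2 tcp [ 559.1 -122.6   53.4] head 189.04 tilt [ 0.62 -0.04] F [6.3 1.  0.1] gf 30.0 w 33.1
C [-4.9 34.4 53.4] Fx_c 6.4
```

Emit:
play_rows(
  steps=[
    {"ax": 0,"ay": 0,"az": 0,"dx": 0,"dy": 0.4,"dz": 2.2,"claw": 20},
    {"ax": 0,"ay": 0,"az": 0,"dx": -4,"dy": 0,"dz": 0,"claw": 20},
    {"ax": 0,"ay": 0,"az": 0,"dx": -4,"dy": 0,"dz": 0,"claw": 20},
    {"ax": 0,"ay": 0,"az": 0,"dx": -4,"dy": 0,"dz": 0,"claw": 20},
    {"ax": 0,"ay": 0,"az": 0,"dx": -2,"dy": 0,"dz": 0,"claw": 20},
    {"ax": 0,"ay": 0,"az": 0,"dx": 0,"dy": 0,"dz": 0,"claw": 20},
  ],
)

```text
time_s: 33.8
tcp_pos: [0.5692, -0.1205, 0.0507]
ee_rot: [[-0.988, -0.156, 0.002], [-0.156, 0.988, -0.001], [-0.002, -0.001, -1.0]]
wrist_force: [1.7, 0.1, 7.2]
gripper_width: 0.384
gripper_force: 30.0
```

```bash
python3 s.py
```

```text
t 33.8 tcp [ 569.2 -120.5   50.7] head 188.98 tilt [ 0.13 -0.06] F [1.7 0.1 7.2] gf 30.0 w 33.4
C [ 5.4 34.8 50.7] Fx_c 1.7
```

Nearly home at 5.4 of about 6 mm and fully down. I'll release, rise and check.

Emit:
play_rows(
  steps=[
    {"ax": 0,"ay": 0,"az": 0,"dx": -1,"dy": 0,"dz": -0.3,"claw": 20},
    {"ax": 0,"ay": 0,"az": 0,"dx": 0,"dy": 0,"dz": 0,"claw": 20},
    {"ax": 0,"ay": 0,"az": 0,"dx": 0,"dy": 0,"dz": 0,"claw": 50},
    {"ax": 0,"ay": 0,"az": 0,"dx": 0,"dy": 0,"dz": 0,"claw": 50},
    {"ax": 0,"ay": 0,"az": 0,"dx": 0,"dy": 0,"dz": 0,"claw": 50},
    {"ax": 0,"ay": 0,"az": 0,"dx": 0,"dy": 0,"dz": -20,"claw": 50},
    {"ax": 0,"ay": 0,"az": 0,"dx": 0,"dy": 0,"dz": -40,"claw": 60},
    {"ax": 0,"ay": 0,"az": 0,"dx": 0,"dy": 0,"dz": -45,"claw": 60},
    {"ax": 0,"ay": 0,"az": 0,"dx": 0,"dy": 0,"dz": -45,"claw": 60},
    {"ax": 0,"ay": 0,"az": 0,"dx": 0,"dy": 0,"dz": 0,"claw": 60},
    {"ax": 0,"ay": 0,"az": 0,"dx": 0,"dy": 0,"dz": 0,"claw": 60},
  ],
)

```text
time_s: 34.9
tcp_pos: [0.5689, -0.1198, 0.1997]
ee_rot: [[-0.988, -0.155, 0.001], [-0.155, 0.988, 0.001], [-0.001, 0.001, -1.0]]
wrist_force: [-0.3, 0.2, -0.4]
gripper_width: 0.69
gripper_force: 0.0
```

```bash
python3 bays.py w7 2>/dev/null; python3 cells.py; python3 s.py; python3 -c "
from h import *
goC(-10,120,100)"
```

```text
-115 195 ridge z at x<-5: 72.1, x>10: nan y mid -114.3 plate x -18.9
-40 1257 ridge z at x<-5: 63.6, x>10: 63.6 y mid -39.2 plate x -27.7
35 1295 ridge z at x<-5: 63.6, x>10: 63.6 y mid 35.0 plate x -27.5
215 xy 629.9 310.6 size 34 61 ang 80.6 zmax 43.8
217 xy 611.3 209.0 size 33 57 ang 79.7 zmax 42.8
t 35.0 tcp [ 567.9 -119.8  197.3] head 188.90 tilt [-0.22  0.03] F [-0.2  1.1 -0.4] gf 0.0 w 60.1
C [  4.1  35.8 197.3] Fx_c -0.0
az 0.0 dx 14.1 dy 84.2 dz 97.3
```

View pics/w7.png

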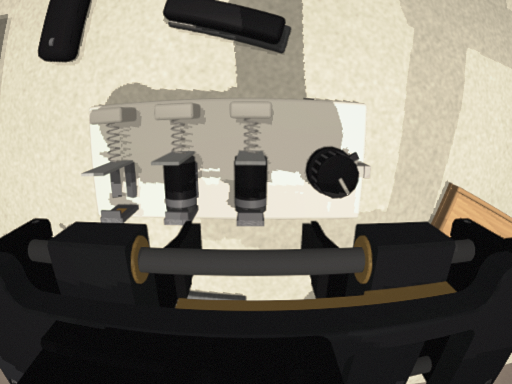

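All cells are in place: bays 2 and 3 at (180,185) and (250,185), level and seated, and both charged cells in the tray. Next is the knob at (332,172), starting with a pre-turn so the wrist has range.

```bash
python3 -c "
from h import *
goC(-10,120,110,h=228.9)"
```

```text
az -40.0 dx -43.3 dy 73.6 dz 87.3
```

Emit:
play_rows(
  steps=[
    {"ax": 0,"ay": 0,"az": -8,"dx": 0,"dy": 0,"dz": 0,"claw": 70},
    {"ax": 0,"ay": 0,"az": -8,"dx": 0,"dy": 0,"dz": 0,"claw": 70},
    {"ax": 0,"ay": 0,"az": -8,"dx": 0,"dy": 0,"dz": 0,"claw": 70},
    {"ax": 0,"ay": 0,"az": -8,"dx": 0,"dy": 0,"dz": 0,"claw": 70},
    {"ax": 0,"ay": 0,"az": -8,"dx": 0,"dy": 0,"dz": 0,"claw": 70},
    {"ax": 0,"ay": 0,"az": 0,"dx": -15,"dy": 25,"dz": 0,"claw": 70},
    {"ax": 0,"ay": 0,"az": 0,"dx": -15,"dy": 25,"dz": 0,"claw": 70},
    {"ax": 0,"ay": 0,"az": 0,"dx": -13.3,"dy": 23.6,"dz": 0,"claw": 70},
    {"ax": 0,"ay": 0,"az": 0,"dx": 0,"dy": 0,"dz": 45,"claw": 70},
    {"ax": 0,"ay": 0,"az": 0,"dx": 0,"dy": 0,"dz": 40,"claw": 70},
    {"ax": 0,"ay": 0,"az": 0,"dx": 0,"dy": 0,"dz": 0,"claw": 70},
    {"ax": 0,"ay": 0,"az": 0,"dx": 0,"dy": 0,"dz": 0,"claw": 70},
    {"ax": 0,"ay": 0,"az": 0,"dx": 0,"dy": 0,"dz": 0,"claw": 70},
  ],
)

```text
time_s: 36.3
tcp_pos: [0.5435, -0.039, 0.1155]
ee_rot: [[-0.657, -0.754, 0.003], [-0.754, 0.657, -0.0], [-0.002, -0.002, -1.0]]
wrist_force: [0.4, -0.2, 0.1]
gripper_width: 0.804
gripper_force: 0.0
```

```bash
python3 s.py; python3 -c "
from h import *
goC(-10,120,73.5,h=228.9)"
```

```text
t 36.3 tcp [543.5 -39.  115.5] head 228.94 tilt [ 0.15 -0.01] F [ 0.4 -0.2  0.1] gf 0.0 w 70.0
C [ -7.4 119.4 115.5] Fx_c 0.4
az 0.0 dx 1.6 dy 2.2 dz 42.0
```

Emit:
play_rows(
  steps=[
    {"ax": 0,"ay": 0,"az": 0,"dx": 1.5,"dy": 2,"dz": 25,"claw": 70},
    {"ax": 0,"ay": 0,"az": 0,"dx": 0,"dy": 0,"dz": 15,"claw": 70},
    {"ax": 0,"ay": 0,"az": 0,"dx": 0,"dy": 0,"dz": 0,"claw": 70},
    {"ax": 0,"ay": 0,"az": 0,"dx": 0,"dy": 0,"dz": 0,"claw": 70},
    {"ax": 0,"ay": 0,"az": 0,"dx": 0,"dy": 0,"dz": 0,"claw": 30},
    {"ax": 0,"ay": 0,"az": 0,"dx": 0,"dy": 0,"dz": 0,"claw": 30},
    {"ax": 0,"ay": 0,"az": 0,"dx": 0,"dy": 0,"dz": 0,"claw": 30},
    {"ax": 0,"ay": 0,"az": 0,"dx": 0,"dy": 0,"dz": 0,"claw": 30},
    {"ax": 0,"ay": 0,"az": 0,"dx": 0,"dy": 0,"dz": 0,"claw": 30},
    {"ax": 0,"ay": 0,"az": 0,"dx": 0,"dy": 0,"dz": 0,"claw": 30},
  ],
)

```text
time_s: 37.3
tcp_pos: [0.541, -0.0393, 0.0748]
ee_rot: [[-0.657, -0.754, 0.003], [-0.754, 0.657, -0.001], [-0.001, -0.003, -1.0]]
wrist_force: [2.0, -5.3, 1.6]
gripper_width: 0.497
gripper_force: 30.0
```

```bash
python3 s.py
```

```text
t 37.3 tcp [541.  -39.3  74.8] head 228.94 tilt [ 0.16 -0.04] F [ 2.  -5.3  1.6] gf 30.0 w 43.2
C [ -9.9 119.5  74.8] Fx_c 1.1
```

Emit:
play_rows(
  steps=[
    {"ax": 0,"ay": 0,"az": 0,"dx": 0,"dy": 0,"dz": 4,"claw": 30},
    {"ax": 0,"ay": 0,"az": 0,"dx": 0,"dy": 0,"dz": 4,"claw": 30},
    {"ax": 0,"ay": 0,"az": 0,"dx": 0,"dy": 0,"dz": 2,"claw": 30},
    {"ax": 0,"ay": 0,"az": 0,"dx": 0,"dy": 0,"dz": 0,"claw": 30},
    {"ax": 0,"ay": 0,"az": 0,"dx": 0,"dy": 0,"dz": 0,"claw": 30},
  ],
)

```text
time_s: 37.8
tcp_pos: [0.5411, -0.0392, 0.0657]
ee_rot: [[-0.656, -0.754, 0.003], [-0.754, 0.656, -0.001], [-0.001, -0.003, -1.0]]
wrist_force: [0.8, -5.0, 8.4]
gripper_width: 0.494
gripper_force: 30.0
```

```bash
python3 s.py
```

```text
t 37.8 tcp [541.1 -39.2  65.7] head 228.98 tilt [ 0.17 -0.05] F [ 0.8 -5.   8.4] gf 30.0 w 43.0
C [ -9.8 119.5  65.7] Fx_c -0.0
```

Down 9.1 mm at 8.4 N, so the knob is fully in. I'll press slightly more and turn clockwise 60°, then check.

Emit:
play_rows(
  steps=[
    {"ax": 0,"ay": 0,"az": 0,"dx": 0,"dy": 0,"dz": 1,"claw": 30},
    {"ax": 0,"ay": 0,"az": 5,"dx": 0,"dy": 0,"dz": 0,"claw": 30},
    {"ax": 0,"ay": 0,"az": 5,"dx": 0,"dy": 0,"dz": 0,"claw": 30},
    {"ax": 0,"ay": 0,"az": 5,"dx": 0,"dy": 0,"dz": 0,"claw": 30},
    {"ax": 0,"ay": 0,"az": 5,"dx": 0,"dy": 0,"dz": 0,"claw": 30},
    {"ax": 0,"ay": 0,"az": 5,"dx": 0,"dy": 0,"dz": 0,"claw": 30},
    {"ax": 0,"ay": 0,"az": 5,"dx": 0,"dy": 0,"dz": 0,"claw": 30},
    {"ax": 0,"ay": 0,"az": 5,"dx": 0,"dy": 0,"dz": 0,"claw": 30},
    {"ax": 0,"ay": 0,"az": 5,"dx": 0,"dy": 0,"dz": 0,"claw": 30},
    {"ax": 0,"ay": 0,"az": 5,"dx": 0,"dy": 0,"dz": 0,"claw": 30},
    {"ax": 0,"ay": 0,"az": 5,"dx": 0,"dy": 0,"dz": 0,"claw": 30},
    {"ax": 0,"ay": 0,"az": 5,"dx": 0,"dy": 0,"dz": 0,"claw": 30},
    {"ax": 0,"ay": 0,"az": 5,"dx": 0,"dy": 0,"dz": 0,"claw": 30},
    {"ax": 0,"ay": 0,"az": 0,"dx": 0,"dy": 0,"dz": 0,"claw": 30},
  ],
)

```text
time_s: 39.2
tcp_pos: [0.5411, -0.0382, 0.0656]
ee_rot: [[-0.981, 0.192, 0.004], [0.192, 0.981, 0.0], [-0.004, 0.001, -1.0]]
wrist_force: [-2.4, 0.3, 15.6]
gripper_width: 0.492
gripper_force: 30.0
```

```bash
python3 s.py; python3 -c "
from station import *
print(sense()['moment'])"
```

```text
t 39.2 tcp [541.1 -38.2  65.6] head 168.91 tilt [0.22 0.02] F [-2.4  0.3 15.6] gf 30.0 w 42.8
C [ -9.7 120.6  65.6] Fx_c -2.3
[ 0.18625086  0.69765681 -0.08980664]
```

Emit:
play_rows(
  steps=[
    {"ax": 0,"ay": 0,"az": 4,"dx": 0,"dy": 0,"dz": 0,"claw": 30},
    {"ax": 0,"ay": 0,"az": 4,"dx": 0,"dy": 0,"dz": 0,"claw": 30},
    {"ax": 0,"ay": 0,"az": 4,"dx": 0,"dy": 0,"dz": 0,"claw": 30},
    {"ax": 0,"ay": 0,"az": 4,"dx": 0,"dy": 0,"dz": 0,"claw": 30},
    {"ax": 0,"ay": 0,"az": 0,"dx": 0,"dy": 0,"dz": 0,"claw": 30},
  ],
)

```text
time_s: 39.7
tcp_pos: [0.5413, -0.0379, 0.0656]
ee_rot: [[-0.891, 0.454, 0.004], [0.454, 0.891, 0.0], [-0.004, 0.002, -1.0]]
wrist_force: [-3.0, 2.2, 14.9]
gripper_width: 0.498
gripper_force: 30.0
```

```bash
python3 s.py; python3 -c "
from station import *
print(sense()['moment'])"
```

```text
t 39.7 tcp [541.3 -37.9  65.6] head 153.02 tilt [0.24 0.02] F [-3.   2.2 14.9] gf 30.0 w 43.4
C [ -9.5 120.8  65.6] Fx_c -2.7
[0.43604633 0.61567704 0.28148372]
```

The torque has risen, so the knob is at the end stop. I'll let it rise, open the fingers and retreat.

Emit:
play_rows(
  steps=[
    {"ax": 0,"ay": 0,"az": 0,"dx": 0,"dy": 0,"dz": -5,"claw": 30},
    {"ax": 0,"ay": 0,"az": 0,"dx": 0,"dy": 0,"dz": -5,"claw": 30},
    {"ax": 0,"ay": 0,"az": 0,"dx": 0,"dy": 0,"dz": 0,"claw": 70},
    {"ax": 0,"ay": 0,"az": 0,"dx": 0,"dy": 0,"dz": 0,"claw": 70},
    {"ax": 0,"ay": 0,"az": 0,"dx": 0,"dy": 0,"dz": 0,"claw": 70},
    {"ax": 0,"ay": 0,"az": 0,"dx": 0,"dy": 0,"dz": 0,"claw": 70},
    {"ax": 0,"ay": 0,"az": 0,"dx": 0,"dy": 0,"dz": -20,"claw": 70},
    {"ax": 0,"ay": 0,"az": 0,"dx": 0,"dy": 0,"dz": -40,"claw": 70},
    {"ax": 0,"ay": 0,"az": 0,"dx": 0,"dy": 0,"dz": -45,"claw": 70},
    {"ax": 0,"ay": 0,"az": 0,"dx": 0,"dy": 0,"dz": -30,"claw": 70},
    {"ax": 0,"ay": 0,"az": 0,"dx": 30,"dy": 0,"dz": 0,"claw": 70},
    {"ax": 0,"ay": 0,"az": 0,"dx": 30,"dy": 0,"dz": 0,"claw": 70},
    {"ax": 0,"ay": 0,"az": 0,"dx": 0,"dy": 0,"dz": 0,"claw": 70},
    {"ax": 0,"ay": 0,"az": 0,"dx": 0,"dy": 0,"dz": 0,"claw": 70},
  ],
)

```text
time_s: 41.1
tcp_pos: [0.486, -0.0113, 0.2081]
ee_rot: [[-0.891, 0.454, 0.0], [0.454, 0.891, -0.0], [-0.0, 0.0, -1.0]]
wrist_force: [0.7, 0.1, 1.1]
gripper_width: 0.803
gripper_force: 0.0
```

```bash
python3 s.py; python3 bays.py 2>/dev/null; python3 cells.py; python3 - <<'E'
from h import *
t=capture("wrist"); Q=toC(wcloud(t))
k=(np.hypot(Q[...,0]+10,Q[...,1]-120)<18); q=Q[k&(Q[...,2]>50)]; print("knob top z",np.median(q[:,2]) if len(q) else None)
ys,xs=np.where(k&(Q[...,2]>50)); print(xs.min() if len(xs) else 0,xs.max() if len(xs) else 0)
g=t["frame"].mean(-1); w=k&(Q[...,2]>60)&(g>110); p=Q[w]-[-10,120,0]
if len(p): m=np.mean(p[:,:2],0); print(len(p),m,"line angle",np.arctan2(m[1],m[0]),"t",.7-np.arctan2(m[1],m[0]))
a=t["frame"]; cv2.imwrite("pics/w8.png",a)
E
```

```text
t 41.1 tcp [486.  -11.3 208.1] head 152.97 tilt [ 0.01 -0.  ] F [0.7 0.1 1.1] gf 0.0 w 69.9
C [-59.9 155.6 208.1] Fx_c 0.7
-115 0 ridge z at x<-5: None, x>10: None y mid 0.0 plate x None
-40 34 ridge z at x<-5: None, x>10: None y mid -24.3 plate x None
35 646 ridge z at x<-5: 63.7, x>10: 63.7 y mid 37.7 plate x -27.0
218 xy 630.3 310.3 size 33 61 ang 77.7 zmax 43.1
214 xy 611.8 209.0 size 34 58 ang 79.8 zmax 43.0
knob top z 76.8208378777823
235 269
```

View pics/w8.png

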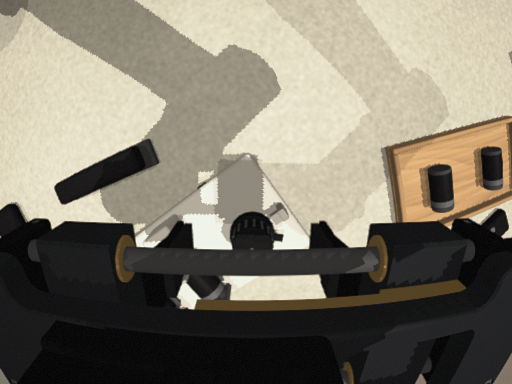

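The knob is out (top at 76.8 mm) and both charged cells are in the tray at (440,188) and (491,168). The white line is hidden behind the bar, so I'll back off and check it and bay 2.

Emit:
play_rows(
  steps=[
    {"ax": 0,"ay": 0,"az": 0,"dx": -10,"dy": 40,"dz": -20,"claw": 70},
    {"ax": 0,"ay": 0,"az": 0,"dx": 0,"dy": 45,"dz": -20,"claw": 70},
    {"ax": 0,"ay": 0,"az": 0,"dx": 0,"dy": 45,"dz": 0,"claw": 70},
    {"ax": 0,"ay": 0,"az": 0,"dx": 0,"dy": 45,"dz": 0,"claw": 70},
    {"ax": 0,"ay": 0,"az": 0,"dx": 0,"dy": 45,"dz": 0,"claw": 70},
    {"ax": 0,"ay": 0,"az": 0,"dx": 0,"dy": 0,"dz": 0,"claw": 70},
    {"ax": 0,"ay": 0,"az": 0,"dx": 0,"dy": 0,"dz": 0,"claw": 70},
  ],
)

```text
time_s: 41.95
tcp_pos: [0.5957, 0.1804, 0.2464]
ee_rot: [[-0.891, 0.455, -0.002], [0.455, 0.891, -0.001], [0.001, -0.002, -1.0]]
wrist_force: [-1.0, -0.8, -0.7]
gripper_width: 0.803
gripper_force: 0.0
```

```bash
sed 's/wrist/top/;s/wcloud/cloud/' bays.py > bt.py; python3 bt.py t9 2>/dev/null; python3 s.py; python3 - <<'E'
from h import *
I=cv2.imread("pics/t9.png"); cv2.imwrite("pics/t9c.png",cv2.resize(I[165:235,260:390],None,fx=6,fy=6,interpolation=cv2.INTER_CUBIC))
E
```

```text
-115 25 ridge z at x<-5: 77.3, x>10: nan y mid -113.6 plate x -18.2
-40 175 ridge z at x<-5: 63.5, x>10: 63.5 y mid -39.3 plate x -26.5
35 171 ridge z at x<-5: 63.5, x>10: 63.6 y mid 35.5 plate x -26.4
t 42.0 tcp [595.4 179.5 247. ] head 152.90 tilt [-0.11 -0.06] F [-0.9  0.2 -0. ] gf 0.0 w 70.1
C [ 77.6 327.2 247. ] Fx_c -0.9
```

View pics/t9c.png

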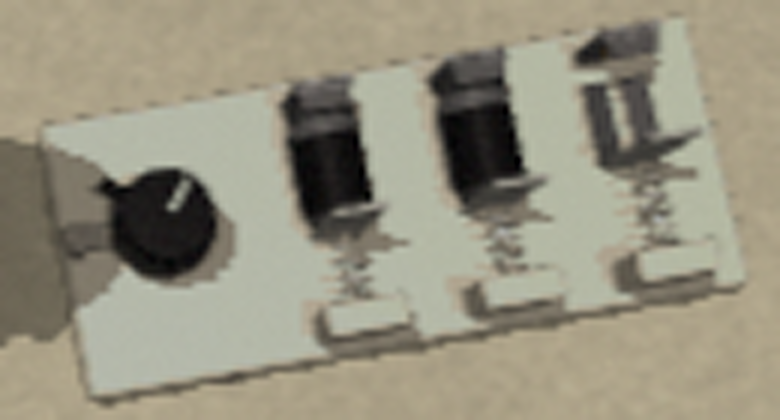

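The line points from (170,210) to (190,180), about 1.4 rad of turn. The tab is past the stop, and bays 2 and 3 hold level cells. I'm handing the job in.

```bash
python3 -c "
from station import *
print(finish_job())"
```

```text
the job is handed in; nothing more can be done
None
```

I handed the job in at about 42 s with everything in place by my last camera checks: both charged cells are in the tray, both spent cells are seated in bays 2 and 3, and the knob is turned to its end and back out. The hand-in returned no verdict.

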